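# Lay out the sharpening board

### The arm

A 7-joint arm with a two-finger parallel gripper is mounted at the origin on the work surface. World frame = base frame: x ahead of the robot, y to its left, z up, the work surface at z = 0. Lengths are in m, angles in degrees, forces in N, time in s.
With the tool pointing down it reaches from about 0.4 to 0.75 m from the base axis. Payload 19.5 kg.
Tool frame: the origin (TCP) lies at the very end of the fingers, on their centre line; the grasp point (between the pads) lies 19 mm behind it; z points along the fingers, y is the line along which they close (so a half turn about z gives the same grasp; the last joint's range is limited). The gripper opens to 85 mm and grips with 20 to 120 N. Pads are 22 mm wide; open, the fingers measure 114 mm over their backs; the gripper's body (76 mm by 85 mm) begins 54 mm behind the grasp point. The pads swing forward as they close: fully open they stand 13 mm farther back than shut.
Start: joints at [-69.826, 40.479, -1.581, 85.061, 1.261, 54.483, -4.326], TCP at [0.221, 0.531, 0.231] pointing down, gripper open.
Joint ranges: [-155.06, 155.06], [-18.47, 123.98], [-90, 86.84], [0, 140.48], [-83.41, 263.41], [0, 116], [-161.91, 161.91]. Speed limits (degrees/s): [108.29, 108.29, 147.25, 147.25, 172.46, 172.46, 172.46].

### API

Orientations are given as [roll, pitch, yaw] about the fixed x, y, z axes, in that order (R = Rz(yaw) Ry(pitch) Rx(roll)).
In Python, from plant import sensors, grab_frame, order gives the robot as it stands.
- The arm moves only by the tool servo_tool, never from a script. Its arguments are lists of equal length, an entry for each row: "offset": the shift along the world's x, y, z each as a share of 0.08 m, from -1 to 1, a list of three; "rotation": the turn, a rotation vector about the world's x, y, z each as a share of 90 degrees, from -1 to 1, a list of three. In form: {"offset": [[x, y, z], ...], "rotation": [[rx, ry, rz], ...]}. A call has 1 to 8 rows; each row is the pose to reach, as a shift and turn from the pose commanded when the call began; what a row does not reach only later rows make up. A row lasts 1/12 s, in which the tool goes at most 41.7 mm and 7.16 degrees, less where a joint would pass 70% of its speed; a pose out of reach is approached as far as the arm can. A call with a number of a shift or a turn outside -1 to 1 is refused whole. A call with a gripper value outside its range is refused whole. "fingers" is the gripper's target within -1 to 1 (shut at 1, half-way at 0, fully open at -1), set as the call begins (left out, the last holds). The fingers move at their own pace and stop on an object; "force" is the grip in N (left out, the last holds). Time passes only in rows, so rows that repeat a pose let the fingers close. It gives the time, the measured TCP pose, the force, the opening and the grip force at its end, in the units of the state.
- sensors.read_state(): the state, without advancing time (a new reading comes with each control period).
- grab_frame(name): name is "side" or "top" or "wrist"; returns a dict with "color" (384x512x3 uint8, red, green, blue), "range_z" (384x512 float32, m along the optical axis (not along the pixel's ray), 0 where there is no reading), "K" (3x3 intrinsics, pixels), "T" (4x4, takes a point from camera to world coordinates). Camera axes: x right, y down, z forward; pixel columns grow to the right and rows downward; lengths in m; the calibration is good to about 2 mm. A picture is of the moment at which its call begins.
- order.finish_job(): hands the job in; it is judged then, once.
The state is a dict: "clock": time; "qpos": joint angles; "qd": joint speeds; "joint_efforts": joint torques, N m; "tcp_pos": TCP position; "eef_rot": TCP orientation; "wrist_force": force on the tool from outside, world axes, zero at the start; "moment": the same for the moment, N m; "opening": finger opening in m; "grip_force": force on a finger pad.
Only numpy, scipy, OpenCV 4.12 (cv2) and the standard library are available. Lean on these libraries where they do the work, as an engineer would, in place of code of your own. Each camera call takes 0.05 s, during which the arm holds its last target. There are 200 camera calls.

### The job

Set up the sharpening board: lay the wide stone lengthwise on the wide rubber mat and the narrow stone lengthwise on the narrow mat, put the stepped setting block on the brass disc between them, and stand the honing guide on the middle of the wide stone, wheel down, with its blade running along the stone. Everything should sit centred and square on its place; lower the brittle stones right down rather than dropping them, and do not disturb the plane, the try square or the jar.

Things in the scene. Friction and masses are not known exactly. Their poses are not given: they have to be found in the camera images.
- wide_stone_c (a point): Wide sharpening stone: plain grey block 180 long x 50 wide x 25 high (mm), about 0.5 kg, lying flat, loose. Point = its centre, half-way up; x along its length, y across its width, z up.
- narrow_stone_c (a point): Narrow sharpening stone: plain grey block 150 long x 26 wide x 20 high, about 0.2 kg, lying flat, loose. Point = its centre, half-way up; x along its length, y across its width, z up.
- setting_block_c (a point): Stepped dark wooden setting block, loose, about 0.06 kg: a foot 60 long (x) x 34 wide (y) x 16 high with a cleat 14 x 34 x 14 on top of its +x end (30 high over all). Point = middle of the 16 high foot, 8 above its underside; z up.
- guide_c (a point): Honing guide, loose, 0.2 kg, standing on its wheel and the blade edge. Aluminium jaw block 34 long (x) x 44 wide (y) x 22 high, gripped by its flat +y and -y sides; brass screw head 10 high on top. Steel blade 36 wide slopes through it along x: edge down 36 ahead (+x), upper end 32 behind; wheel under the block. Point = centre of the jaw block, 28 above the surface it stands on; z up.
- board_mid (a point): Fixed brown wooden sharpening board 230 (x) x 260 (y) x 18 high on the bench. Point = the centre of its upper face, where a 40 wide brass disc is let in flush, half-way between the two rubber mats. x, y along its edges, z up.
- mat_wide: Wide black rubber mat 200 (x) x 70 (y) x 3 thick, fixed on the board to one side of the brass disc (left or right, it varies), its centre 80 from the disc. Origin = centre of its underside, 3 below its upper face; x along its length.
- mat_narrow: Narrow black rubber mat 170 (x) x 46 (y) x 3 thick, fixed on the board on the other side of the brass disc, its centre 80 from it. Origin = centre of its underside, 3 below its upper face; x along its length.
- plane: Bystander: dark steel block plane, 160 (x) x 50 (y), 50 high, loose. Origin = centre of its underside.
- square: Bystander: try square lying flat, loose: wooden stock 20 (x) x 90 (y) x 18 high, steel blade reaching 109 along +x from the stock's +y end. Origin = centre of the stock's underside.
- jar: Bystander: closed amber glass jar with black cap, 60 across, 85 high, loose. Origin = centre of its underside.
Things that resemble listed ones, but are neither listed nor needed, are in the scene too. What is shaped like the part that bears narrow_stone_c but pink is not meant. Of the things shaped like the part that bears setting_block_c, the dark wooden one is meant.

How it is judged:
By the outcome, as a careful person would: the job done as asked, in the order asked, and still so for the second after the job is handed in, with the robot touching nothing.
It also fails if it takes over 112 s, if anything falls off the work surface, if the arm or the gripper's body presses on something with over 40 N, if the wrist force passes 120 N, or if a joint passes its speed limit or range.

## Working session

There is one attempt and no reset: what is moved stays moved. The work goes in short steps, Python scripts to look and compute and a tool call to move; the robot and the scene stay as the last step left them, time stands still between calls to the robot, and variables do not carry over. Pictures are saved under pics/ and viewed, at most 14 in all, crops included, and the job is handed in when it is done.

Besides the shell and the picture viewer there is one more tool, called after "Emit:" by a JSON object that holds its "name" and its "arguments", one argument or row to a line. servo_tool: Moves the arm, as the interface text tells. Shift numbers are shares of 0.08 m and turn numbers shares of 90 degrees, none past 1 either way. Its arguments: {"type":"object","properties":{"offset":{"type":"array"},"rotation":{"type":"array"},"fingers":{"type":"number"},"force":{"type":"number"}},"required":["offset","rotation"]}

```bash
ls; mkdir -p pics
python3 - <<'E'
from plant import sensors, grab_frame, order
import cv2,numpy as np
print(sensors.read_state())
for n in ("top","side"):
    f=grab_frame(n); np.savez(f"/tmp/{n}.npz",**f); print(n,f["K"],f["T"])
    cv2.imwrite(f"pics/{n}0.png",cv2.resize(f["color"][:,:,::-1],(768,576),interpolation=cv2.INTER_CUBIC))
E
```

```text
pics
{'clock': 0.0, 'qpos': array([-69.82400626,  40.51364449,  -1.58182107,  85.08310667,
         1.25973029,  54.48253174,  -4.32468998]), 'qd': array([-0.02860407,  0.07251629,  0.0234506 ,  0.02354667,  0.07028069,
       -0.00875262, -0.02039966]), 'joint_efforts': array([-4.09750237e-04, -8.83214235e+01,  1.23465423e+00, -2.36157793e+01,
        1.68460957e-02,  6.77014352e-03, -1.60191519e-05]), 'tcp_pos': array([0.2205507 , 0.53074226, 0.23083567]), 'eef_rot': array([-1.79938045e+02,  1.67854753e-03,  1.57435057e+02]), 'wrist_force': array([-0.05377002,  0.05602722,  0.05474971]), 'moment': array([0.02018486, 0.01483556, 0.01059986]), 'grip_force': 0.0, 'opening': 0.08564537390974956}
top [[387.22507059   0.         257.78426339]
 [  0.         387.22507059 191.09228226]
 [  0.           0.           1.        ]] [[ 0.02512927 -0.98977389  0.14041426  0.32023634]
 [-0.99964739 -0.02608476 -0.00496823 -0.05377487]
 [ 0.0085801  -0.1402399  -0.99008038  1.12646115]
 [ 0.          0.          0.          1.        ]]
side [[495.83183515   0.         251.7713022 ]
 [  0.         495.83183515 196.40865518]
 [  0.           0.           1.        ]] [[ 0.6864734  -0.46578879  0.55838614 -0.42005978]
 [-0.72706322 -0.42747969  0.53725244 -0.89452461]
 [-0.01154743 -0.77479154 -0.63211133  1.06841357]
 [ 0.          0.          0.          1.        ]]
```

View pics/top0.png

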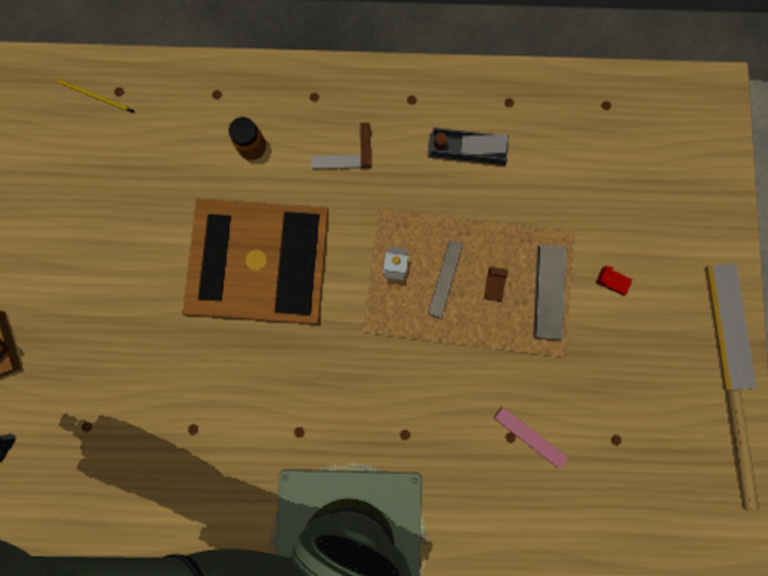

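View pics/side0.png

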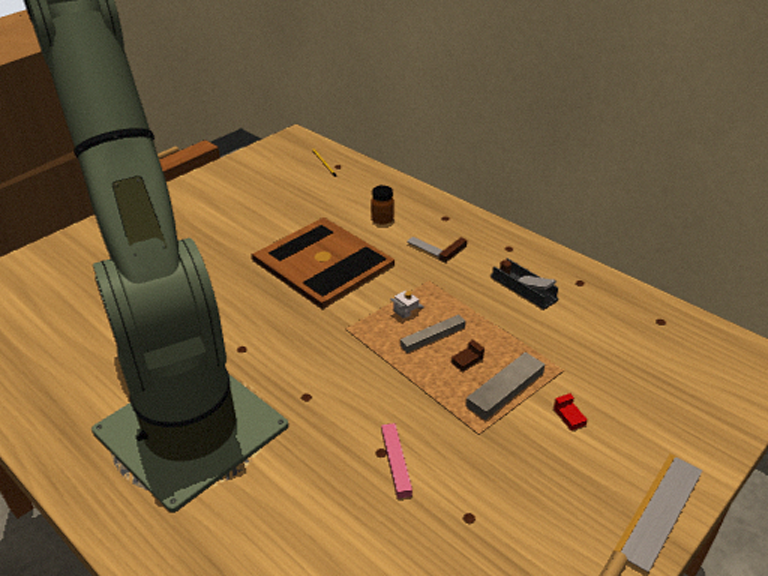

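The top view at 768x576 shows:
- **Board:** disc at (256,260), wide mat at right (297,263), narrow mat at left (214,258).
- **Guide:** (396,264).
- **Narrow stone:** two candidates. The grey one at (446,280) is meant, and the pink one at (530,437) is excluded.
- **Setting block:** two candidates. The dark wooden one at (496,284) is meant, and the red one at (615,280) is not.
- **Wide stone:** (550,292).

Next I'll measure and take the confirming crop.

```bash
cat > h.py <<'E'
import numpy as np,cv2
def cloud(f):
    z=f["range_z"];v,u=np.indices(z.shape);K=f["K"]
    c=np.stack([(u-K[0,2])/K[0,0]*z,(v-K[1,2])/K[1,1]*z,z],-1)
    return c@f["T"][:3,:3].T+f["T"][:3,3]
def plane_pts(f,uv,h):  # rays through pixels onto z=h
    uv=np.asarray(uv,float).reshape(-1,2);K=f["K"];T=f["T"]
    d=np.c_[(uv[:,0]-K[0,2])/K[0,0],(uv[:,1]-K[1,2])/K[1,1],np.ones(len(uv))]@T[:3,:3].T
    return (T[:3,3]+d*((h-T[2,3])/d[:,2])[:,None])[:,:2]
def proj(f,p):
    T=f["T"];c=(np.asarray(p,float)-T[:3,3])@T[:3,:3];K=f["K"]
    return c[...,0]/c[...,2]*K[0,0]+K[0,2],c[...,1]/c[...,2]*K[1,1]+K[1,2]
def rect(P):  # centre, long, short, yaw of the long side
    (cx,cy),(w,h),a=cv2.minAreaRect((np.asarray(P)*1000).astype(np.float32))
    if w<h:w,h,a=h,w,a+90
    return [round(x,1) for x in(cx,cy,w,h,(a+90)%180-90)]
def blob(f,mask,h):
    mask=cv2.morphologyEx(mask.astype(np.uint8),cv2.MORPH_OPEN,np.ones((3,3)))
    cs,_=cv2.findContours(mask,cv2.RETR_EXTERNAL,cv2.CHAIN_APPROX_NONE)
    if not cs:return None
    c=max(cs,key=cv2.contourArea)
    return rect(plane_pts(f,c[:,0],h))
E
python3 - <<'E'
from h import *
f=dict(np.load("/tmp/top.npz"));X=cloud(f);C=f["color"]
hsv=cv2.cvtColor(C,cv2.COLOR_RGB2HSV)
def reg(x0,y0,x1,y1):
    m=np.zeros(X.shape[:2],bool);m[int(y0/1.5):int(y1/1.5),int(x0/1.5):int(x1/1.5)]=1;return m
z=X[...,2]
print("cork z",np.median(z[reg(455,225,480,240)]),"table",np.median(z[reg(300,370,400,420)]),"board",np.median(z[reg(240,225,270,240)]))
for n,r,m in [("wide",(525,230,580,350),None),("narrow",(425,232,470,325),None),("block",(480,255,512,310),None),("guide",(375,235,415,290),None)]:
    R=reg(*r);zz=z[R];print(n,np.percentile(zz,[5,50,90,95,99]).round(4))
grey=hsv[...,1]<60
print("wide",blob(f,reg(520,225,585,350)&grey,.025),"z",np.median(z[reg(543,260,556,330)]))
print("narrow",blob(f,reg(425,232,470,325)&grey,.020),"z",np.median(z[reg(440,270,450,290)]))
print("board",blob(f,reg(170,190,335,335)&(z>.010),.018))
dark=(hsv[...,2]<45)
print("matw",blob(f,reg(272,205,325,320)&dark,.021),"matn",blob(f,reg(195,210,235,306)&dark,.021))
print("disc",blob(f,reg(242,246,270,274)&(hsv[...,1]>150)&(hsv[...,2]>120)&(hsv[...,0]>18),.018))
R=reg(480,260,512,306)
print("block",blob(f,R&(z>.009),.018)); 
P=X[R&(z>.025)];print("cleat",rect(P[:,:2]),len(P),P[:,:2].mean(0))
P=X[R&(z>.012)&(z<.022)];print("foot",rect(P[:,:2]),len(P))
R=reg(375,235,415,290)
for a in(.03,.036,.043): P=X[R&(z>a)];print("guide>",a,rect(P[:,:2]),len(P),P.mean(0).round(4))
print("V",[int(np.median(hsv[...,2][reg(*r)])) for r in((285,220,310,300),(485,275,500,295))])
c=C[130:250,235:430][:,:,::-1];cv2.imwrite("pics/crop.png",cv2.resize(c,None,fx=4,fy=4,interpolation=cv2.INTER_CUBIC))
E
```

```text
cork z 0.00459077695799559 table 0.0002283422338896779 board 0.018005595581866984
wide [-0.0008  0.0064  0.0306  0.0318  0.0339]
narrow [0.0012 0.0052 0.0251 0.0263 0.0283]
block [0.0012 0.0057 0.0239 0.0334 0.0368]
guide [0.0012 0.0056 0.0447 0.0471 0.0554]
wide [476.2, -371.7, 178.9, 50.9, -3.2] z 0.029527035167761118
narrow [496.8, -170.8, 148.1, 23.9, -15.6] z 0.024083691341213243
board [522.0, 196.4, 260.9, 230.5, 87.5]
matw [520.0, 115.4, 197.0, 67.8, -2.3] matn [527.1, 275.0, 166.7, 43.7, -2.6]
disc [523.9, 195.6, 38.1, 35.4, -88.5]
block [488.5, -268.1, 64.4, 36.1, -8.6]
cleat [406.6, -180.6, 302.1, 53.5, -45.7] 70 [ 0.50271874 -0.26377198]
foot [485.5, -267.2, 56.3, 34.5, -7.8] 156
guide> 0.03 [428.8, -62.7, 217.8, 43.5, -6.6] 257 [ 0.5072 -0.0718  0.0778]
guide> 0.036 [428.8, -62.7, 217.8, 43.5, -6.6] 254 [ 0.5072 -0.0718  0.0783]
guide> 0.043 [428.6, -62.3, 217.3, 42.2, -6.7] 147 [ 0.5019 -0.0697  0.1053]
V [19, 70]
```

View pics/crop.png

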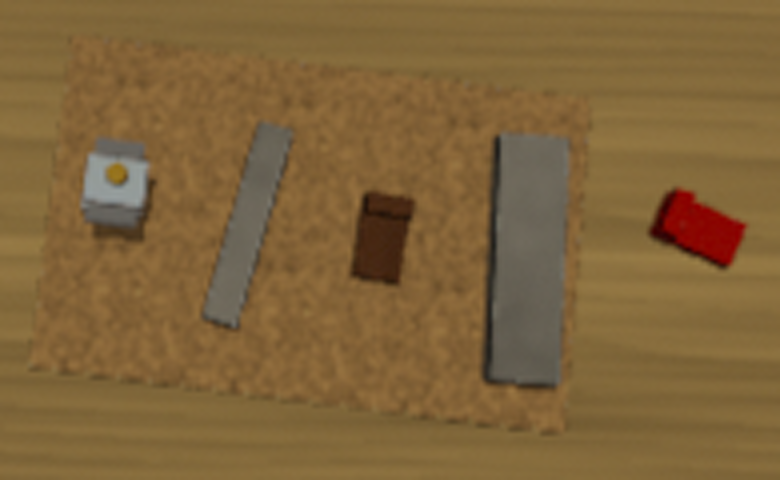

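The crop confirms three things: the dark wooden block at (382,238) has its cleat toward +x, the narrow grey stone is at (248,225), and the red block is the decoy. I'll go over the board first for a close look.

Emit:
{"name": "servo_tool", "arguments": {
  "offset": [
    [0.37, -0.42, 0],
    [0.75, -0.84, 0],
    [0.75, -0.84, 0]
  ],
  "rotation": [
    [0, 0, 0.04],
    [0, 0, 0.074],
    [0, 0, 0.074]
  ],
  "fingers": -0.7,
  "force": 50
}}

```text
clock: 0.35
tcp_pos: [0.2854, 0.4588, 0.2312]
eef_rot: [-179.9, 0.2, 164.0]
wrist_force: [1.3, -1.5, -0.3]
opening: 0.0729
grip_force: 0.0
```

Emit:
{"name": "servo_tool", "arguments": {
  "offset": [
    [0.37, -0.42, 0],
    [0.75, -0.84, 0],
    [0.75, -0.84, 0]
  ],
  "rotation": [
    [0, 0, 0.04],
    [0, 0, 0.074],
    [0, 0, 0.074]
  ]
}}

```text
clock: 0.6
tcp_pos: [0.3454, 0.3911, 0.2312]
eef_rot: [-179.8, 0.1, 170.5]
wrist_force: [1.1, -1.7, -0.0]
opening: 0.0722
grip_force: 0.0
```

Emit:
{"name": "servo_tool", "arguments": {
  "offset": [
    [0.37, -0.42, 0],
    [0.75, -0.84, 0],
    [0.75, -0.84, 0]
  ],
  "rotation": [
    [0, 0, 0.04],
    [0, 0, 0.074],
    [0, 0, 0.074]
  ]
}}

```text
clock: 0.85
tcp_pos: [0.4051, 0.3237, 0.2311]
eef_rot: [-179.8, 0.1, 177.2]
wrist_force: [1.5, -1.3, -0.1]
opening: 0.0727
grip_force: 0.0
```

Emit:
{"name": "servo_tool", "arguments": {
  "offset": [
    [0.37, -0.42, 0],
    [0.75, -0.84, 0],
    [0.75, -0.84, 0]
  ],
  "rotation": [
    [0, 0, 0],
    [0, 0, 0],
    [0, 0, 0]
  ]
}}

```text
clock: 1.1
tcp_pos: [0.4646, 0.2564, 0.2309]
eef_rot: [-179.8, 0.1, 177.0]
wrist_force: [1.4, -1.5, 0.5]
opening: 0.0725
grip_force: 0.0
```

Emit:
{"name": "servo_tool", "arguments": {
  "offset": [
    [0.37, -0.42, 0.5],
    [0.75, -0.84, 1],
    [0.75, -0.84, 1],
    [0.75, -0.84, 1],
    [0.75, -0.84, 1]
  ],
  "rotation": [
    [0, 0, 0],
    [0, 0, 0],
    [0, 0, 0],
    [0, 0, 0],
    [0, 0, 0]
  ]
}}

```text
clock: 1.52
tcp_pos: [0.5213, 0.1942, 0.3117]
eef_rot: [180.0, 0.1, 177.2]
wrist_force: [-0.5, 1.4, 0.0]
opening: 0.0731
grip_force: 0.0
```

Run:
```python
from plant import sensors, grab_frame
from h import *
s=sensors.read_state();print(s["clock"],s["tcp_pos"],s["eef_rot"],s["qpos"].round(0))
f=grab_frame("wrist");np.savez("/tmp/w0.npz",**f);print(f["T"].round(3),f["K"][0])
cv2.imwrite("pics/w0.png",f["color"][:,:,::-1])
```

```text
1.5167 [0.52133411 0.19415975 0.31173167] [1.79983759e+02 6.21867305e-02 1.77230063e+02] [-17.  34. -12.  81.   7.  66.  57.]
[[ 0.049  0.955  0.294  0.447]
 [ 0.999 -0.046 -0.014  0.197]
 [-0.     0.295 -0.956  0.456]
 [ 0.     0.     0.     1.   ]] [275.2476505    0.         256.69095024]
```

View pics/w0.png

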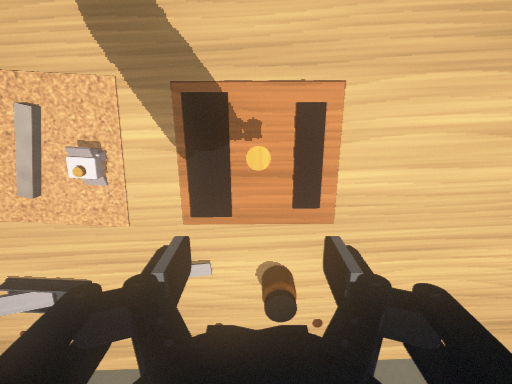

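The wrist picture shows the board (172..345, 80..225), wide mat at (207,155), disc at (258,158) and narrow mat at (310,155). It also shows the guide at (86,166). I'll measure the mats here.

```bash
cat >> h.py <<'E'
def quad(f,mask,h,sub=True):
    # subpixel-ish: upsample mask by distance, rect on plane grown by half pixel via pixel corners
    mask=cv2.morphologyEx(mask.astype(np.uint8),cv2.MORPH_OPEN,np.ones((3,3)))
    n,l,st,_=cv2.connectedComponentsWithStats(mask)
    k=1+np.argmax(st[1:,4]);v,u=np.nonzero(l==k)
    uv=np.concatenate([np.c_[u+a,v+b] for a in(-.5,.5) for b in(-.5,.5)])
    P=plane_pts(f,uv,h);c0=plane_pts(f,np.c_[u,v],h)
    return rect(P)
E
python3 - <<'E'
from h import *
f=dict(np.load("/tmp/w0.npz"));X=cloud(f);hsv=cv2.cvtColor(f["color"],cv2.COLOR_RGB2HSV);z=X[...,2]
def reg(x0,y0,x1,y1):
    m=np.zeros(z.shape,bool);m[y0:y1,x0:x1]=1;return m
d=hsv[...,2]<45
print("matw",quad(f,reg(175,85,238,222)&d,.021),"matn",quad(f,reg(288,95,332,215)&d,.021))
print("disc",quad(f,reg(242,142,276,176)&(hsv[...,0]>18)&(hsv[...,2]>120),.018))
print("board",quad(f,reg(150,60,370,240)&(z>.012),.018))
print("z board,mat,cork",[np.median(z[reg(*r)]).round(4) for r in((240,190,280,210),(195,160,220,200),(50,190,110,215))])
print("V",np.percentile(hsv[...,2][reg(190,100,222,210)],[5,50,95]),np.median(hsv[...,2][reg(240,190,280,210)]))
E
```

```text
Traceback (most recent call last):
  File "h.py", line 27, in quad
    k=1+np.argmax(st[1:,4]);v,u=np.nonzero(l==k)
        ~~~~~~~~~^^^^^^^^^^
ValueError: attempt to get argmax of an empty sequence
```

Run:
```python
from h import *
f=dict(np.load("/tmp/w0.npz"));X=cloud(f);hsv=cv2.cvtColor(f["color"],cv2.COLOR_RGB2HSV);z=X[...,2]
def reg(x0,y0,x1,y1):
    m=np.zeros(z.shape,bool);m[y0:y1,x0:x1]=1;return m
d=hsv[...,2]<45
print("disc",hsv[158,258],hsv[190,258])
print("matw",quad(f,reg(175,85,238,222)&d,.021),"matn",quad(f,reg(288,95,332,215)&d,.021))
print("board",quad(f,reg(150,60,370,240)&(z>.012),.018))
print("z board,mat,cork",[np.median(z[reg(*r)]).round(4) for r in((240,190,280,210),(195,160,220,200),(50,190,110,215))])
m=reg(242,142,276,176)&(hsv[...,0]>16)&(hsv[...,2]>110);print(m.sum())
if m.sum()>50:print("disc",quad(f,m,.018))
```

```text
disc [ 21 158 245] [ 13 158 214]Traceback (most recent call last):
  File "<stdin>", line 7, in <module>
  File "h.py", line 27, in quad
    k=1+np.argmax(st[1:,4]);v,u=np.nonzero(l==k)
        ~~~~~~~~~^^^^^^^^^^
    return _wrapfunc(a, 'argmax', axis=axis, out=out, **kwds)
    return bound(*args, **kwds)
ValueError: attempt to get argmax of an empty sequence
```

Run:
```python
from h import *
f=dict(np.load("/tmp/w0.npz"));X=cloud(f);hsv=cv2.cvtColor(f["color"],cv2.COLOR_RGB2HSV);z=X[...,2]
print(f["color"][160,205],f["color"][190,258],f["color"][160,310])
def reg(x0,y0,x1,y1):
    m=np.zeros(z.shape,bool);m[y0:y1,x0:x1]=1;return m
for S in(85,):
  d=hsv[...,2]<75
  print(d.sum());print("matw",quad(f,reg(175,85,238,222)&d,.021),"matn",quad(f,reg(288,95,332,215)&d,.021))
print("board",quad(f,reg(150,60,370,240)&(z>.012),.018))
print("z board,mat,cork",[np.median(z[reg(*r)]).round(4) for r in((240,190,280,210),(195,160,220,200),(50,190,110,215))])
print("disc",quad(f,reg(242,142,276,176)&(hsv[...,0]>16)&(hsv[...,2]>110),.018))
```

```text
[67 53 45] [214 139  81] [79 60 47]
42345Traceback (most recent call last):
  File "<stdin>", line 8, in <module>
  File "h.py", line 27, in quad
    k=1+np.argmax(st[1:,4]);v,u=np.nonzero(l==k)
        ~~~~~~~~~^^^^^^^^^^
    return _wrapfunc(a, 'argmax', axis=axis, out=out, **kwds)
    return bound(*args, **kwds)
ValueError: attempt to get argmax of an empty sequence
```

Run:
```python
from h import *
f=dict(np.load("/tmp/w0.npz"));X=cloud(f);hsv=cv2.cvtColor(f["color"],cv2.COLOR_RGB2HSV);z=X[...,2]
def reg(x0,y0,x1,y1):
    m=np.zeros(z.shape,bool);m[y0:y1,x0:x1]=1;return m
d=(hsv[...,2]<110)&(hsv[...,1]<132)
print("matw",quad(f,reg(175,85,238,222)&d,.021),"matn",quad(f,reg(288,95,332,215)&d,.021))
print("board",quad(f,reg(150,60,370,240)&(z>.012),.018))
print("z board,mat,cork",[np.median(z[reg(*r)]).round(4) for r in((240,190,280,210),(195,160,220,200),(50,190,110,215))])
print("disc",quad(f,reg(242,142,276,176)&(hsv[...,0]>16)&(hsv[...,2]>110),.018))
```

```text
matw [521.2, 114.7, 200.6, 70.9, -2.4] matn [528.0, 275.2, 169.9, 46.3, -2.4]
board [524.0, 194.4, 262.4, 231.4, 87.4]
z board,mat,cork [np.float64(0.0197), np.float64(0.0227), np.float64(0.0058)]
disc [524.8, 195.0, 40.3, 38.8, 87.2]
```

Sizes and spacing agree with the description: board yaw −2.5°, wide mat (521,115), narrow mat (528,275), disc (524.6,195). Next I'll travel over the cork.

Emit:
{"name": "servo_tool", "arguments": {
  "offset": [
    [-0.04, -0.48, 0],
    [-0.08, -0.9, 0],
    [-0.08, -0.9, 0]
  ],
  "rotation": [
    [0, 0, 0],
    [0, 0, 0],
    [0, 0, 0]
  ]
}}

```text
clock: 1.82
tcp_pos: [0.5135, 0.1179, 0.3106]
eef_rot: [-179.8, -0.1, 177.1]
wrist_force: [-0.1, -1.4, 1.3]
opening: 0.0719
grip_force: 0.0
```

Emit:
{"name": "servo_tool", "arguments": {
  "offset": [
    [-0.04, -0.48, 0],
    [-0.08, -0.9, 0],
    [-0.08, -0.9, 0]
  ],
  "rotation": [
    [0, 0, 0],
    [0, 0, 0],
    [0, 0, 0]
  ]
}}

```text
clock: 2.07
tcp_pos: [0.5069, 0.0459, 0.3106]
eef_rot: [-179.8, -0.1, 177.1]
wrist_force: [1.4, -1.1, 0.8]
opening: 0.0726
grip_force: 0.0
```

Emit:
{"name": "servo_tool", "arguments": {
  "offset": [
    [-0.04, -0.48, 0],
    [-0.08, -0.9, 0],
    [-0.08, -0.9, 0]
  ],
  "rotation": [
    [0, 0, 0],
    [0, 0, 0],
    [0, 0, 0]
  ]
}}

```text
clock: 2.32
tcp_pos: [0.5003, -0.0261, 0.3105]
eef_rot: [-179.8, -0.1, 177.1]
wrist_force: [0.3, -1.9, 1.1]
opening: 0.0729
grip_force: 0.0
```

Emit:
{"name": "servo_tool", "arguments": {
  "offset": [
    [-0.04, -0.48, 0],
    [-0.08, -0.9, 0],
    [-0.08, -0.9, 0]
  ],
  "rotation": [
    [0, 0, 0],
    [0, 0, 0],
    [0, 0, 0]
  ]
}}

```text
clock: 2.57
tcp_pos: [0.4938, -0.0981, 0.3104]
eef_rot: [-179.8, -0.1, 177.1]
wrist_force: [-0.8, -0.9, 0.3]
opening: 0.073
grip_force: 0.0
```

Emit:
{"name": "servo_tool", "arguments": {
  "offset": [
    [-0.04, -0.48, 0],
    [-0.08, -0.9, 0],
    [-0.08, -0.9, 0]
  ],
  "rotation": [
    [0, 0, 0],
    [0, 0, 0],
    [0, 0, 0]
  ]
}}

```text
clock: 2.82
tcp_pos: [0.4873, -0.17, 0.3103]
eef_rot: [-179.9, -0.1, 177.1]
wrist_force: [-0.4, -0.7, 0.5]
opening: 0.0728
grip_force: 0.0
```

Emit:
{"name": "servo_tool", "arguments": {
  "offset": [
    [-0.04, -0.48, -0.3],
    [-0.08, -0.9, -0.5],
    [-0.08, -0.9, -0.5],
    [-0.08, -0.9, -0.5],
    [-0.08, -0.9, -0.5]
  ],
  "rotation": [
    [0, 0, 0],
    [0, 0, 0],
    [0, 0, 0],
    [0, 0, 0],
    [0, 0, 0]
  ]
}}

```text
clock: 3.23
tcp_pos: [0.4824, -0.2357, 0.2708]
eef_rot: [179.9, -0.0, 177.5]
wrist_force: [0.7, 0.4, 0.3]
opening: 0.0727
grip_force: 0.0
```

Run:
```python
from plant import sensors, grab_frame
from h import *
s=sensors.read_state();print(s["clock"],s["tcp_pos"],s["eef_rot"],s["qpos"].round(0))
f=grab_frame("wrist");np.savez("/tmp/w1.npz",**f)
cv2.imwrite("pics/w1.png",f["color"][:,:,::-1])
```

```text
3.2333 [ 0.48243243 -0.23572808  0.27081134] [ 1.79943856e+02 -4.45444831e-02  1.77460194e+02] [ 29.  35. -13.  89.   8.  57. 102.]
```

View pics/w1.png

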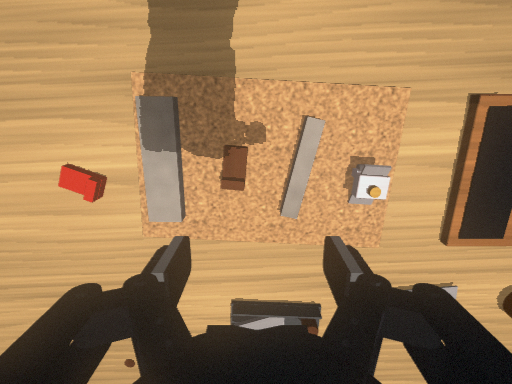

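The wrist view shows wide stone (162,158), dark block (234,168), narrow stone (303,166) and guide (370,184).

Run:
```python
from h import *
f=dict(np.load("/tmp/w1.npz"));X=cloud(f);hsv=cv2.cvtColor(f["color"],cv2.COLOR_RGB2HSV);z=X[...,2]
def reg(x0,y0,x1,y1):
    m=np.zeros(z.shape,bool);m[y0:y1,x0:x1]=1;return m
ck=np.median(z[reg(190,200,270,230)]);print("cork",ck)
zt=lambda r,lo,hi:reg(*r)&(z-ck>lo)&(z-ck<hi)
print("wide",quad(f,zt((125,80,195,232),.021,.03),.029),np.median(z[reg(145,170,170,210)])-ck)
print("narrow",quad(f,zt((270,105,335,230),.016,.025),.024))
print("foot",quad(f,zt((215,140,255,195),.012,.021),.020))
print("cleat",quad(f,zt((215,140,255,200),.026,.034),.034))
print("all",quad(f,zt((215,140,255,200),.012,.034),.02))
r=(340,150,400,215)
print("jawtop",quad(f,zt(r,.035,.042),.043));print("screw",quad(f,zt(r,.045,.053),.053))
P=X[zt(r,.012,.033)];print("blade",len(P))
# profile of guide along x
for u in(365,372):print([(v,(X[v,u,0]*1e3).round(),((z[v,u]-ck)*1e3).round(1)) for v in range(155,208,3)])
```

```text
cork 0.0057080468721189825
wide [477.2, -374.3, 181.3, 52.6, -3.3] 0.02496049580007706
narrow [498.0, -172.8, 151.8, 28.5, -15.5]
foot [483.6, -269.5, 49.5, 35.5, -7.8]
cleat [512.5, -273.0, 34.7, 16.3, 82.4]
all [491.9, -271.0, 66.3, 36.3, -7.7]
jawtop [516.7, -75.4, 46.8, 46.2, -6.3]
screw [526.8, -76.3, 17.2, 15.9, 87.4]
blade 143
[(155, np.float64(483.0), np.float64(0.0)), (158, np.float64(488.0), np.float64(0.6)), (161, np.float64(493.0), np.float64(-0.5)), (164, np.float64(489.0), np.float64(39.3)), (167, np.float64(492.0), np.float64(41.7)), (170, np.float64(497.0), np.float64(37.7)), (173, np.float64(502.0), np.float64(36.3)), (176, np.float64(506.0), np.float64(39.0)), (179, np.float64(510.0), np.float64(37.8)), (182, np.float64(515.0), np.float64(37.9)), (185, np.float64(518.0), np.float64(39.5)), (188, np.float64(523.0), np.float64(38.5)), (191, np.float64(527.0), np.float64(38.8)), (194, np.float64(532.0), np.float64(40.1)), (197, np.float64(537.0), np.float64(38.4)), (200, np.float64(552.0), np.float64(7.4)), (203, np.float64(558.0), np.float64(5.3)), (206, np.float64(565.0), np.float64(0.4))]
[(155, np.float64(484.0), np.float64(0.4)), (158, np.float64(489.0), np.float64(-0.9)), (161, np.float64(493.0), np.float64(-0.1)), (164, np.float64(498.0), np.float64(-0.6)), (167, np.float64(493.0), np.float64(40.6)), (170, np.float64(498.0), np.float64(37.5)), (173, np.float64(503.0), np.float64(35.2)), (176, np.float64(506.0), np.float64(38.6)), (179, np.float64(511.0), np.float64(37.7)), (182, np.float64(515.0), np.float64(38.2)), (185, np.float64(519.0), np.float64(38.4)), (188, np.float64(520.0), np.float64(48.7)), (191, np.float64(525.0), np.float64(49.0)), (194, np.float64(529.0), np.float64(48.6)), (197, np.float64(537.0), np.float64(38.6)), (200, np.float64(552.0), np.float64(8.2)), (203, np.float64(560.0), np.float64(-0.4)), (206, np.float64(565.0), np.float64(-0.1))]
```

Emit:
{"name": "servo_tool", "arguments": {
  "offset": [
    [-0.02, -0.45, -0.2],
    [-0.035, -0.86, -0.5],
    [-0.035, -0.86, -0.75],
    [-0.035, -0.86, -0.75]
  ],
  "rotation": [
    [0, 0, -0.008],
    [0, 0, -0.008],
    [0, 0, -0.008],
    [0, 0, -0.008]
  ]
}}

```text
clock: 3.62
tcp_pos: [0.4784, -0.3053, 0.2083]
eef_rot: [179.9, -0.2, 176.7]
wrist_force: [-0.5, 0.5, -0.2]
opening: 0.0729
grip_force: 0.0
```

Emit:
{"name": "servo_tool", "arguments": {
  "offset": [
    [-0.02, -0.45, -0.3],
    [-0.035, -0.86, -0.7],
    [-0.035, -0.86, -1],
    [-0.035, -0.86, -1],
    [-0.035, -0.86, -1]
  ],
  "rotation": [
    [0, 0, 0],
    [0, 0, 0],
    [0, 0, 0],
    [0, 0, 0],
    [0, 0, 0]
  ]
}}

```text
clock: 4.03
tcp_pos: [0.4776, -0.3728, 0.1322]
eef_rot: [179.9, -0.0, 176.8]
wrist_force: [0.5, -0.3, 0.9]
opening: 0.0729
grip_force: 0.0
```

Run:
```python
from plant import sensors, grab_frame
from h import *
s=sensors.read_state();print(s["clock"],s["tcp_pos"],s["eef_rot"],s["qpos"].round(0))
f=grab_frame("wrist");np.savez("/tmp/w2.npz",**f)
X=cloud(f);z=X[...,2];m=(z>.024)&(z<.035)
m[300:]=0;print(quad(f,m,.029))
cv2.imwrite("pics/w2.png",f["color"][:,:,::-1])
```

```text
4.0333 [ 0.47758241 -0.37278184  0.13215579] [ 1.79925733e+02 -2.94298056e-03  1.76797165e+02] [ 40.  50. -11.  85.  12.  46. 112.]
[477.5, -374.4, 180.5, 51.1, -3.3]
```

View pics/w2.png

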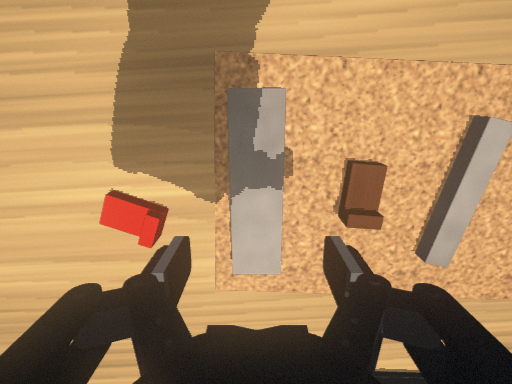

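The stone lies centred between the fingers (px 257). Descending.

Emit:
{"name": "servo_tool", "arguments": {
  "offset": [
    [0, -0.01, -0.4],
    [0, -0.01, -0.8],
    [0, -0.01, -1],
    [0, -0.01, -1],
    [0, -0.01, -1]
  ],
  "rotation": [
    [0, 0, 0],
    [0, 0, 0],
    [0, 0, 0],
    [0, 0, 0],
    [0, 0, 0]
  ]
}}

```text
clock: 4.5
tcp_pos: [0.4779, -0.3747, 0.0534]
eef_rot: [-180.0, 0.1, 176.8]
wrist_force: [0.6, -0.1, 0.4]
opening: 0.0727
grip_force: 0.0
```

Emit:
{"name": "servo_tool", "arguments": {
  "offset": [
    [0, 0, -0.2],
    [0, 0, -0.4],
    [0, 0, -0.5],
    [0, 0, -0.54],
    [0, 0, -0.54],
    [0, 0, -0.54]
  ],
  "rotation": [
    [0, 0, 0],
    [0, 0, 0],
    [0, 0, 0],
    [0, 0, 0],
    [0, 0, 0],
    [0, 0, 0]
  ]
}}

```text
clock: 5.0
tcp_pos: [0.4772, -0.3757, 0.0094]
eef_rot: [-180.0, 0.1, 176.7]
wrist_force: [0.2, -0.1, 0.5]
opening: 0.0724
grip_force: 0.0
```

Emit:
{"name": "servo_tool", "arguments": {
  "offset": [
    [0, 0.01, -0.025],
    [0, 0.01, -0.025],
    [0, 0.01, -0.025],
    [0, 0.01, -0.025],
    [0, 0.01, -0.025],
    [0, 0.01, -0.025],
    [0, 0.01, -0.025],
    [0, 0.01, -0.025]
  ],
  "rotation": [
    [0, 0, 0],
    [0, 0, 0],
    [0, 0, 0],
    [0, 0, 0],
    [0, 0, 0],
    [0, 0, 0],
    [0, 0, 0],
    [0, 0, 0]
  ],
  "fingers": 0.3,
  "force": 60
}}

```text
clock: 5.67
tcp_pos: [0.4769, -0.3745, 0.0068]
eef_rot: [-180.0, 0.0, 176.7]
wrist_force: [-1.4, 2.1, 8.3]
opening: 0.0489
grip_force: 63.7
```

Emit:
{"name": "servo_tool", "arguments": {
  "offset": [
    [0, 0, 0],
    [0, 0, 0],
    [0, 0, 0.03],
    [0, 0, 0.1],
    [0, 0, 0.25],
    [0, 0, 0.25]
  ],
  "rotation": [
    [0, 0, 0],
    [0, 0, 0],
    [0, 0, 0],
    [0, 0, 0],
    [0, 0, 0],
    [0, 0, 0]
  ]
}}

```text
clock: 6.17
tcp_pos: [0.4773, -0.3752, 0.0284]
eef_rot: [-179.9, 0.1, 176.7]
wrist_force: [0.4, -0.6, -5.1]
opening: 0.0484
grip_force: 63.6
```

Grasped. Lifting and carrying to the wide mat.

Emit:
{"name": "servo_tool", "arguments": {
  "offset": [
    [0, 0, 0.3],
    [0, 0, 0.7],
    [0, 0.1, 1],
    [0.03, 0.35, 1.0],
    [0.05, 0.6, 1]
  ],
  "rotation": [
    [0, 0, 0],
    [0, 0, 0],
    [0, 0, 0],
    [0, 0, 0],
    [0, 0, 0]
  ]
}}

```text
clock: 6.58
tcp_pos: [0.4809, -0.3269, 0.1077]
eef_rot: [-179.9, 0.1, 176.6]
wrist_force: [0.1, 1.8, -7.2]
opening: 0.0486
grip_force: 66.0
```

Emit:
{"name": "servo_tool", "arguments": {
  "offset": [
    [0.04, 0.32, 0.1],
    [0.06, 0.64, 0.2],
    [0.09, 0.96, 0.2]
  ],
  "rotation": [
    [0, 0, 0],
    [0, 0, 0],
    [0, 0, 0]
  ]
}}

```text
clock: 6.83
tcp_pos: [0.4882, -0.249, 0.1236]
eef_rot: [-180.0, 0.1, 176.7]
wrist_force: [1.4, -0.1, -5.6]
opening: 0.0488
grip_force: 66.1
```

Emit:
{"name": "servo_tool", "arguments": {
  "offset": [
    [0.04, 0.32, 0],
    [0.06, 0.64, 0],
    [0.09, 0.96, 0]
  ],
  "rotation": [
    [0, 0, 0],
    [0, 0, 0],
    [0, 0, 0]
  ]
}}

```text
clock: 7.08
tcp_pos: [0.495, -0.1719, 0.1225]
eef_rot: [-180.0, 0.0, 176.7]
wrist_force: [0.8, -1.3, -5.4]
opening: 0.0488
grip_force: 66.1
```

Emit:
{"name": "servo_tool", "arguments": {
  "offset": [
    [0.04, 0.32, 0],
    [0.06, 0.64, 0],
    [0.09, 0.96, 0]
  ],
  "rotation": [
    [0, 0, 0],
    [0, 0, 0],
    [0, 0, 0]
  ]
}}

```text
clock: 7.33
tcp_pos: [0.5022, -0.0951, 0.1225]
eef_rot: [-180.0, 0.0, 176.7]
wrist_force: [0.8, 0.7, -5.7]
opening: 0.0483
grip_force: 66.1
```

Emit:
{"name": "servo_tool", "arguments": {
  "offset": [
    [0.04, 0.32, 0],
    [0.06, 0.64, 0],
    [0.09, 0.96, 0]
  ],
  "rotation": [
    [0, 0, 0],
    [0, 0, 0],
    [0, 0, 0]
  ]
}}

```text
clock: 7.58
tcp_pos: [0.5094, -0.0182, 0.1225]
eef_rot: [-180.0, 0.0, 176.7]
wrist_force: [1.4, 0.4, -6.2]
opening: 0.0489
grip_force: 66.1
```

Emit:
{"name": "servo_tool", "arguments": {
  "offset": [
    [0.04, 0.32, 0],
    [0.06, 0.64, 0],
    [0.09, 0.96, 0]
  ],
  "rotation": [
    [0, 0, 0],
    [0, 0, 0],
    [0, 0, 0]
  ]
}}

```text
clock: 7.83
tcp_pos: [0.5166, 0.0587, 0.1225]
eef_rot: [180.0, 0.0, 176.7]
wrist_force: [1.0, -0.9, -5.9]
opening: 0.0483
grip_force: 66.1
```

Emit:
{"name": "servo_tool", "arguments": {
  "offset": [
    [0.04, 0.3, 0],
    [0.05, 0.5, 0],
    [0.06, 0.7, 0],
    [0.06, 0.7, 0],
    [0.06, 0.7, 0]
  ],
  "rotation": [
    [0, 0, 0.008],
    [0, 0, 0.008],
    [0, 0, 0.008],
    [0, 0, 0.008],
    [0, 0, 0.008]
  ]
}}

```text
clock: 8.25
tcp_pos: [0.5213, 0.1141, 0.1223]
eef_rot: [180.0, 0.0, 177.5]
wrist_force: [1.2, -0.2, -6.9]
opening: 0.0486
grip_force: 66.0
```

Run:
```python
from plant import sensors, grab_frame
from h import *
s=sensors.read_state();print(s["clock"],s["tcp_pos"],s["eef_rot"],s["qpos"].round(0))
f=grab_frame("wrist");np.savez("/tmp/w3.npz",**f)
cv2.imwrite("pics/w3.png",f["color"][:,:,::-1])
X=cloud(f);z=X[...,2];zt=s["tcp_pos"][2]+.0225
m=(abs(z-zt-.001)<.006);m[300:]=0;print("stone",quad(f,m,zt))
```

```text
8.25 [0.52134505 0.1140636  0.1223116 ] [1.79991358e+02 1.55609475e-02 1.77496445e+02] [-14.  46.  -3. 101.   3.  33.  69.]
stone [487.7, 114.5, 111.9, 79.0, -2.5]
```

View pics/w3.png

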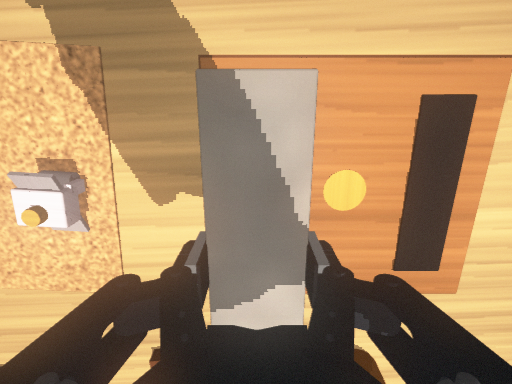

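The held stone is square and its near end is where it should be (431.8 against 431.3), so I'll lower it. The disc is at (344,190) and the mat underneath is hidden.

Emit:
{"name": "servo_tool", "arguments": {
  "offset": [
    [0, 0.01, -0.3],
    [0, 0.01, -0.7],
    [0, 0.01, -1],
    [0, 0.01, -1],
    [0, 0.01, -1]
  ],
  "rotation": [
    [0, 0, 0],
    [0, 0, 0],
    [0, 0, 0],
    [0, 0, 0],
    [0, 0, 0]
  ]
}}

```text
clock: 8.72
tcp_pos: [0.5212, 0.1134, 0.0421]
eef_rot: [-180.0, -0.1, 177.4]
wrist_force: [0.1, 0.4, -4.5]
opening: 0.0485
grip_force: 65.9
```

Emit:
{"name": "servo_tool", "arguments": {
  "offset": [
    [0, 0, -0.1],
    [0, 0, -0.15],
    [0, 0, -0.19],
    [0, 0, -0.19],
    [0, 0, -0.19]
  ],
  "rotation": [
    [0, 0, 0],
    [0, 0, 0],
    [0, 0, 0],
    [0, 0, 0],
    [0, 0, 0]
  ]
}}

```text
clock: 9.13
tcp_pos: [0.5215, 0.1142, 0.0272]
eef_rot: [-180.0, 0.0, 177.4]
wrist_force: [-0.1, -0.1, -6.3]
opening: 0.0486
grip_force: 66.0
```

Emit:
{"name": "servo_tool", "arguments": {
  "offset": [
    [0, 0.007, -0.015],
    [0, 0.007, -0.03],
    [0, 0.007, -0.03],
    [0, 0.007, -0.03]
  ],
  "rotation": [
    [0, 0, 0],
    [0, 0, 0],
    [0, 0, 0],
    [0, 0, 0]
  ]
}}

```text
clock: 9.47
tcp_pos: [0.5214, 0.1148, 0.0245]
eef_rot: [-180.0, 0.0, 177.4]
wrist_force: [0.1, -0.3, -6.4]
opening: 0.0489
grip_force: 66.0
```

Emit:
{"name": "servo_tool", "arguments": {
  "offset": [
    [0, 0, -0.007],
    [0, 0, -0.014],
    [0, 0, -0.014],
    [0, 0, -0.014]
  ],
  "rotation": [
    [0, 0, 0],
    [0, 0, 0],
    [0, 0, 0],
    [0, 0, 0]
  ]
}}

```text
clock: 9.8
tcp_pos: [0.5215, 0.1147, 0.0239]
eef_rot: [-180.0, 0.0, 177.4]
wrist_force: [-3.7, -1.2, 7.6]
opening: 0.0487
grip_force: 67.5
```

Contact felt; opening.

Emit:
{"name": "servo_tool", "arguments": {
  "offset": [
    [0, 0, 0],
    [0, 0, 0],
    [0, 0, 0],
    [0, 0, 0],
    [0, 0, 0.1],
    [0, 0, 0.4],
    [0, 0, 0.8]
  ],
  "rotation": [
    [0, 0, 0],
    [0, 0, 0],
    [0, 0, 0],
    [0, 0, 0],
    [0, 0, 0],
    [0, 0, 0],
    [0, 0, 0]
  ],
  "fingers": -0.55
}}

```text
clock: 10.38
tcp_pos: [0.5204, 0.1145, 0.0872]
eef_rot: [-179.9, -0.2, 177.4]
wrist_force: [0.6, -0.4, 0.2]
opening: 0.0662
grip_force: 0.0
```

Emit:
{"name": "servo_tool", "arguments": {
  "offset": [
    [0, 0, 0.4],
    [0, 0, 0.8],
    [0, 0, 1],
    [-0.04, -0.4, 1]
  ],
  "rotation": [
    [0, 0, 0],
    [0, 0, 0],
    [0, 0, 0],
    [0, 0, 0]
  ]
}}

```text
clock: 10.72
tcp_pos: [0.5196, 0.0879, 0.1712]
eef_rot: [179.7, 0.3, 177.8]
wrist_force: [1.8, 1.7, -0.4]
opening: 0.0659
grip_force: 0.0
```

Run:
```python
from plant import sensors, grab_frame
from h import *
s=sensors.read_state();print(s["clock"],s["tcp_pos"],s["eef_rot"])
f=grab_frame("wrist");np.savez("/tmp/w4.npz",**f)
cv2.imwrite("pics/w4.png",f["color"][:,:,::-1])
X=cloud(f);z=X[...,2];m=(abs(z-.047)<.005);m[300:]=0;print("stone",quad(f,m,.046))
hsv=cv2.cvtColor(f["color"],cv2.COLOR_RGB2HSV)
```

```text
10.7167 [0.51956722 0.0878995  0.1711915 ] [179.74909112   0.32286051 177.77991222]
stone [521.9, 113.5, 181.2, 51.1, -2.5]
```

View pics/w4.png

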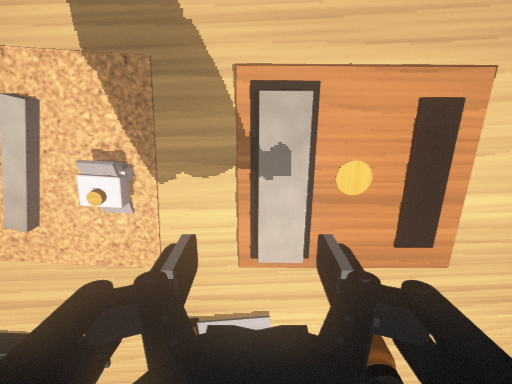

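The wide stone lies on its mat (stone px 285,176; mat px 251..320). I'll check its centring from this frame while I go to the narrow stone.

Run:
```python
from h import *
f=dict(np.load("/tmp/w4.npz"));hsv=cv2.cvtColor(f["color"],cv2.COLOR_RGB2HSV)
d=(hsv[...,2]<110)&(hsv[...,1]<140);r=np.zeros_like(d);r[74:268,245:325]=1
for h in(.021,):print(quad(f,d&r,h))
```

```text
[521.1, 114.9, 200.3, 71.0, -2.5]
```

Emit:
{"name": "servo_tool", "arguments": {
  "offset": [
    [-0.03, -0.4, 0],
    [-0.06, -0.8, 0],
    [-0.06, -0.8, 0]
  ],
  "rotation": [
    [0, 0, -0.05],
    [0, 0, -0.073],
    [0, 0, -0.073]
  ]
}}

```text
clock: 11.02
tcp_pos: [0.5128, 0.0126, 0.1679]
eef_rot: [-179.8, 0.0, 170.3]
wrist_force: [-0.5, -1.3, -0.8]
opening: 0.0663
grip_force: 0.0
```

Emit:
{"name": "servo_tool", "arguments": {
  "offset": [
    [-0.03, -0.4, 0],
    [-0.06, -0.8, 0],
    [-0.06, -0.8, 0]
  ],
  "rotation": [
    [0, 0, -0.05],
    [0, 0, -0.073],
    [0, 0, -0.073]
  ]
}}

```text
clock: 11.27
tcp_pos: [0.5079, -0.0512, 0.1678]
eef_rot: [-179.8, 0.0, 163.8]
wrist_force: [-0.1, -1.4, 1.3]
opening: 0.0659
grip_force: 0.0
```

Emit:
{"name": "servo_tool", "arguments": {
  "offset": [
    [-0.03, -0.4, 0],
    [-0.06, -0.8, 0],
    [-0.06, -0.8, 0]
  ],
  "rotation": [
    [0, 0, 0],
    [0, 0, 0],
    [0, 0, 0]
  ]
}}

```text
clock: 11.52
tcp_pos: [0.5028, -0.1152, 0.1677]
eef_rot: [-179.8, 0.0, 163.9]
wrist_force: [0.3, -1.6, -0.7]
opening: 0.066
grip_force: 0.0
```

Emit:
{"name": "servo_tool", "arguments": {
  "offset": [
    [-0.03, -0.4, -0.2],
    [-0.06, -0.8, -0.4],
    [-0.06, -0.8, -0.5],
    [-0.06, -0.8, -0.5],
    [-0.06, -0.8, -0.5]
  ],
  "rotation": [
    [0, 0, 0],
    [0, 0, 0],
    [0, 0, 0],
    [0, 0, 0],
    [0, 0, 0]
  ],
  "fingers": -0.2
}}

```text
clock: 11.93
tcp_pos: [0.499, -0.1725, 0.1275]
eef_rot: [180.0, -0.0, 164.3]
wrist_force: [1.1, 0.3, 0.9]
opening: 0.0511
grip_force: 0.0
```

Run:
```python
from plant import sensors, grab_frame
from h import *
s=sensors.read_state();print(s["clock"],s["tcp_pos"],s["eef_rot"])
f=grab_frame("wrist");np.savez("/tmp/w5.npz",**f)
X=cloud(f);z=X[...,2];m=(abs(z-.0255)<.005);m[300:]=0;m&=(abs(X[...,1]+.172)<.06);print("narrow",quad(f,m,.024))
```

```text
11.9333 [ 0.49903178 -0.17253717  0.12754142] [ 1.79980635e+02 -3.44155249e-02  1.64291087e+02]
narrow [497.9, -172.4, 150.7, 27.0, -15.5]
```

Emit:
{"name": "servo_tool", "arguments": {
  "offset": [
    [-0.013, 0, -0.4],
    [-0.013, 0, -0.8],
    [-0.013, 0, -1],
    [-0.013, 0, -1],
    [-0.013, 0, -1]
  ],
  "rotation": [
    [0, 0, 0.002],
    [0, 0, 0.002],
    [0, 0, 0.002],
    [0, 0, 0.002],
    [0, 0, 0.002]
  ]
}}

```text
clock: 12.4
tcp_pos: [0.4984, -0.1725, 0.048]
eef_rot: [180.0, -0.0, 164.5]
wrist_force: [-0.7, -0.8, 1.0]
opening: 0.0511
grip_force: 0.0
```

Emit:
{"name": "servo_tool", "arguments": {
  "offset": [
    [0, 0, -0.2],
    [0, 0, -0.35],
    [0, 0, -0.45],
    [0, 0, -0.49],
    [0, 0, -0.49],
    [0, 0, -0.49]
  ],
  "rotation": [
    [0, 0, 0],
    [0, 0, 0],
    [0, 0, 0],
    [0, 0, 0],
    [0, 0, 0],
    [0, 0, 0]
  ]
}}

```text
clock: 12.9
tcp_pos: [0.4982, -0.1733, 0.0086]
eef_rot: [-180.0, 0.0, 164.5]
wrist_force: [-0.1, -0.4, 0.3]
opening: 0.0516
grip_force: 0.0
```

Emit:
{"name": "servo_tool", "arguments": {
  "offset": [
    [-0.004, 0.008, -0.012],
    [-0.004, 0.008, -0.012],
    [-0.004, 0.008, -0.012],
    [-0.004, 0.008, -0.012],
    [-0.004, 0.008, -0.012],
    [-0.004, 0.008, -0.012],
    [-0.004, 0.008, -0.012],
    [-0.004, 0.008, -0.012]
  ],
  "rotation": [
    [0, 0, 0],
    [0, 0, 0],
    [0, 0, 0],
    [0, 0, 0],
    [0, 0, 0],
    [0, 0, 0],
    [0, 0, 0],
    [0, 0, 0]
  ],
  "fingers": 0.8,
  "force": 50
}}

```text
clock: 13.57
tcp_pos: [0.4978, -0.1726, 0.0077]
eef_rot: [180.0, 0.0, 164.5]
wrist_force: [-1.7, -0.2, 7.9]
opening: 0.025
grip_force: 50.3
```

Emit:
{"name": "servo_tool", "arguments": {
  "offset": [
    [0, 0, 0],
    [0, 0, 0],
    [0, 0, 0.03],
    [0, 0, 0.1],
    [0, 0, 0.25],
    [0, 0, 0.25]
  ],
  "rotation": [
    [0, 0, 0],
    [0, 0, 0],
    [0, 0, 0],
    [0, 0, 0],
    [0, 0, 0],
    [0, 0, 0]
  ]
}}

```text
clock: 14.07
tcp_pos: [0.4984, -0.1729, 0.0294]
eef_rot: [-180.0, 0.1, 164.5]
wrist_force: [-0.7, -0.8, -0.5]
opening: 0.0245
grip_force: 49.3
```

Emit:
{"name": "servo_tool", "arguments": {
  "offset": [
    [0, 0, 0.35],
    [0, 0, 0.7],
    [0, 0, 1],
    [0, 0, 1]
  ],
  "rotation": [
    [0, 0, 0],
    [0, 0, 0],
    [0, 0, 0],
    [0, 0, 0]
  ]
}}

```text
clock: 14.4
tcp_pos: [0.4991, -0.1732, 0.1114]
eef_rot: [-180.0, 0.3, 164.4]
wrist_force: [0.7, 0.7, -0.8]
opening: 0.0248
grip_force: 50.1
```

Emit:
{"name": "servo_tool", "arguments": {
  "offset": [
    [0.02, 0.31, 0],
    [0.04, 0.62, 0],
    [0.06, 0.93, 0]
  ],
  "rotation": [
    [0, 0, 0],
    [0, 0, 0],
    [0, 0, 0]
  ]
}}

```text
clock: 14.65
tcp_pos: [0.5023, -0.0975, 0.1072]
eef_rot: [-180.0, 0.0, 164.4]
wrist_force: [0.1, -0.5, -1.6]
opening: 0.0249
grip_force: 50.0
```

Emit:
{"name": "servo_tool", "arguments": {
  "offset": [
    [0.02, 0.31, 0],
    [0.04, 0.62, 0],
    [0.06, 0.93, 0]
  ],
  "rotation": [
    [0, 0, 0.025],
    [0, 0, 0.05],
    [0, 0, 0.07]
  ]
}}

```text
clock: 14.9
tcp_pos: [0.5071, -0.0226, 0.1071]
eef_rot: [-180.0, 0.0, 170.9]
wrist_force: [0.2, 0.4, -1.3]
opening: 0.0245
grip_force: 50.0
```

Emit:
{"name": "servo_tool", "arguments": {
  "offset": [
    [0.02, 0.31, 0],
    [0.04, 0.62, 0],
    [0.06, 0.93, 0]
  ],
  "rotation": [
    [0, 0, 0.025],
    [0, 0, 0.05],
    [0, 0, 0.074]
  ]
}}

```text
clock: 15.15
tcp_pos: [0.5119, 0.0518, 0.1071]
eef_rot: [-180.0, 0.0, 177.5]
wrist_force: [0.9, -0.2, -1.6]
opening: 0.0247
grip_force: 50.0
```

Emit:
{"name": "servo_tool", "arguments": {
  "offset": [
    [0.02, 0.31, 0],
    [0.04, 0.62, 0],
    [0.06, 0.93, 0]
  ],
  "rotation": [
    [0, 0, 0],
    [0, 0, 0],
    [0, 0, 0]
  ]
}}

```text
clock: 15.4
tcp_pos: [0.5167, 0.1262, 0.1071]
eef_rot: [-180.0, -0.0, 177.4]
wrist_force: [0.2, -0.2, -1.3]
opening: 0.0247
grip_force: 50.0
```

Emit:
{"name": "servo_tool", "arguments": {
  "offset": [
    [0.02, 0.31, 0],
    [0.04, 0.62, 0],
    [0.06, 0.93, 0]
  ],
  "rotation": [
    [0, 0, 0],
    [0, 0, 0],
    [0, 0, 0]
  ]
}}

```text
clock: 15.65
tcp_pos: [0.5215, 0.2006, 0.1071]
eef_rot: [-180.0, -0.0, 177.4]
wrist_force: [0.6, 0.1, -1.9]
opening: 0.0249
grip_force: 50.0
```

Emit:
{"name": "servo_tool", "arguments": {
  "offset": [
    [0.02, 0.31, 0],
    [0.04, 0.62, 0],
    [0.06, 0.93, 0],
    [0.06, 0.93, 0],
    [0.06, 0.93, 0]
  ],
  "rotation": [
    [0, 0, 0],
    [0, 0, 0],
    [0, 0, 0],
    [0, 0, 0],
    [0, 0, 0]
  ]
}}

```text
clock: 16.07
tcp_pos: [0.5259, 0.2749, 0.1068]
eef_rot: [-180.0, -0.0, 177.5]
wrist_force: [-0.3, -0.4, -0.9]
opening: 0.0247
grip_force: 50.0
```

Run:
```python
from plant import sensors, grab_frame
from h import *
s=sensors.read_state();print(s["clock"],s["tcp_pos"],s["eef_rot"])
f=grab_frame("wrist");np.savez("/tmp/w6.npz",**f)
X=cloud(f);z=X[...,2];zt=s["tcp_pos"][2]+.0165
m=(abs(z-zt-.001)<.005);m[225:]=0;print("held",quad(f,m,zt))
m=(abs(z-.047)<.005);m[300:]=0;m&=abs(X[...,1]-.115)<.05
print("wide",quad(f,m,.046))
cv2.imwrite("pics/w6.png",f["color"][:,:,::-1])
```

```text
16.0667 [0.52594484 0.27486644 0.10678859] [-1.79997532e+02 -1.76275579e-02  1.77529089e+02]
held [479.4, 275.7, 57.3, 26.6, -2.5]
wide [519.5, 114.5, 176.2, 54.9, -2.6]
```

View pics/w6.png

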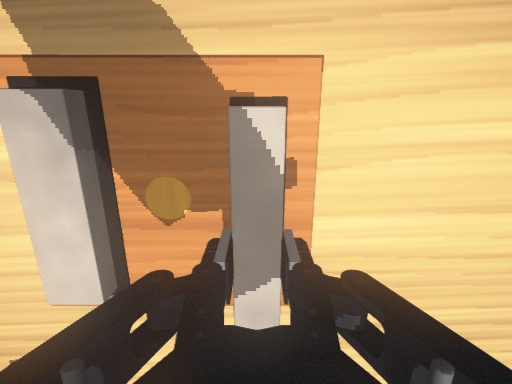

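Over the narrow mat the stone is square and needs +2 mm in x. Lowering.

Emit:
{"name": "servo_tool", "arguments": {
  "offset": [
    [0.026, 0, -0.3],
    [0.026, 0, -0.65],
    [0.026, 0, -0.88],
    [0.026, 0, -0.88],
    [0.026, 0, -0.88]
  ],
  "rotation": [
    [0, 0, 0],
    [0, 0, 0],
    [0, 0, 0],
    [0, 0, 0],
    [0, 0, 0]
  ]
}}

```text
clock: 16.53
tcp_pos: [0.5285, 0.2728, 0.0368]
eef_rot: [-179.9, -0.0, 177.4]
wrist_force: [1.1, 0.2, -1.6]
opening: 0.0246
grip_force: 49.9
```

Emit:
{"name": "servo_tool", "arguments": {
  "offset": [
    [0, 0, -0.05],
    [0, 0, -0.1],
    [0, 0, -0.11],
    [0, 0, -0.11],
    [0, 0, -0.11]
  ],
  "rotation": [
    [0, 0, 0],
    [0, 0, 0],
    [0, 0, 0],
    [0, 0, 0],
    [0, 0, 0]
  ]
}}

```text
clock: 16.95
tcp_pos: [0.5287, 0.2738, 0.0283]
eef_rot: [180.0, 0.0, 177.4]
wrist_force: [0.4, -0.1, -2.1]
opening: 0.0251
grip_force: 50.0
```

Emit:
{"name": "servo_tool", "arguments": {
  "offset": [
    [-0.007, 0.014, -0.015],
    [-0.007, 0.014, -0.034],
    [-0.007, 0.014, -0.034],
    [-0.007, 0.014, -0.034]
  ],
  "rotation": [
    [0, 0, 0],
    [0, 0, 0],
    [0, 0, 0],
    [0, 0, 0]
  ]
}}

```text
clock: 17.28
tcp_pos: [0.5279, 0.2749, 0.0252]
eef_rot: [-180.0, -0.0, 177.4]
wrist_force: [-0.5, -0.5, -1.9]
opening: 0.025
grip_force: 50.0
```

Emit:
{"name": "servo_tool", "arguments": {
  "offset": [
    [0, 0, -0.007],
    [0, 0, -0.014],
    [0, 0, -0.014],
    [0, 0, -0.014]
  ],
  "rotation": [
    [0, 0, 0],
    [0, 0, 0],
    [0, 0, 0],
    [0, 0, 0]
  ]
}}

```text
clock: 17.62
tcp_pos: [0.528, 0.2749, 0.0248]
eef_rot: [180.0, 0.0, 177.4]
wrist_force: [-2.8, -1.4, 11.4]
opening: 0.0251
grip_force: 51.6
```

Emit:
{"name": "servo_tool", "arguments": {
  "offset": [
    [0, 0, 0],
    [0, 0, 0],
    [0, 0, 0],
    [0, 0, 0],
    [0, 0, 0.1],
    [0, 0, 0.4],
    [0, 0, 0.8],
    [0, 0, 1]
  ],
  "rotation": [
    [0, 0, 0],
    [0, 0, 0],
    [0, 0, 0],
    [0, 0, 0],
    [0, 0, 0],
    [0, 0, 0],
    [0, 0, 0],
    [0, 0, 0]
  ],
  "fingers": -0.1
}}

```text
clock: 18.28
tcp_pos: [0.5287, 0.2751, 0.1075]
eef_rot: [179.9, 0.1, 177.4]
wrist_force: [0.7, -0.4, 0.9]
opening: 0.0468
grip_force: 0.0
```

Emit:
{"name": "servo_tool", "arguments": {
  "offset": [
    [-0.03, -0.4, 0.3],
    [-0.06, -0.8, 0.6],
    [-0.06, -0.97, 0.6]
  ],
  "rotation": [
    [0, 0, 0],
    [0, 0, 0],
    [0, 0, 0]
  ]
}}

```text
clock: 18.53
tcp_pos: [0.5244, 0.1938, 0.1565]
eef_rot: [180.0, 0.3, 177.3]
wrist_force: [0.9, -1.3, 0.7]
opening: 0.0468
grip_force: 0.0
```

Emit:
{"name": "servo_tool", "arguments": {
  "offset": [
    [-0.03, -0.49, 0],
    [-0.06, -0.97, 0],
    [-0.06, -0.97, 0]
  ],
  "rotation": [
    [0, 0, -0.03],
    [0, 0, -0.058],
    [0, 0, -0.058]
  ]
}}

```text
clock: 18.78
tcp_pos: [0.5183, 0.1121, 0.1528]
eef_rot: [-179.8, 0.0, 171.6]
wrist_force: [-0.6, -2.6, 0.4]
opening: 0.0469
grip_force: 0.0
```

Emit:
{"name": "servo_tool", "arguments": {
  "offset": [
    [-0.03, -0.49, 0],
    [-0.06, -0.97, 0],
    [-0.06, -0.97, 0]
  ],
  "rotation": [
    [0, 0, 0],
    [0, 0, 0],
    [0, 0, 0]
  ]
}}

```text
clock: 19.03
tcp_pos: [0.5132, 0.0345, 0.1525]
eef_rot: [-179.8, 0.0, 171.7]
wrist_force: [-0.2, -1.5, 1.2]
opening: 0.047
grip_force: 0.0
```

Emit:
{"name": "servo_tool", "arguments": {
  "offset": [
    [-0.03, -0.49, 0],
    [-0.06, -0.97, 0],
    [-0.06, -0.97, 0]
  ],
  "rotation": [
    [0, 0, 0],
    [0, 0, 0],
    [0, 0, 0]
  ]
}}

```text
clock: 19.28
tcp_pos: [0.5081, -0.043, 0.1525]
eef_rot: [-179.8, 0.0, 171.7]
wrist_force: [-0.5, -2.7, 0.7]
opening: 0.047
grip_force: 0.0
```

Emit:
{"name": "servo_tool", "arguments": {
  "offset": [
    [-0.03, -0.49, 0],
    [-0.06, -0.97, 0],
    [-0.06, -0.97, 0]
  ],
  "rotation": [
    [0, 0, 0],
    [0, 0, 0],
    [0, 0, 0]
  ]
}}

```text
clock: 19.53
tcp_pos: [0.5029, -0.1206, 0.1524]
eef_rot: [-179.8, 0.0, 171.7]
wrist_force: [0.0, -3.0, -1.2]
opening: 0.047
grip_force: 0.0
```

Emit:
{"name": "servo_tool", "arguments": {
  "offset": [
    [-0.03, -0.49, 0],
    [-0.06, -0.97, 0],
    [-0.06, -0.97, 0]
  ],
  "rotation": [
    [0, 0, 0],
    [0, 0, 0],
    [0, 0, 0]
  ]
}}

```text
clock: 19.78
tcp_pos: [0.4977, -0.1981, 0.1523]
eef_rot: [-179.8, 0.0, 171.7]
wrist_force: [-1.3, -2.5, -0.1]
opening: 0.0467
grip_force: 0.0
```

Emit:
{"name": "servo_tool", "arguments": {
  "offset": [
    [-0.03, -0.49, -0.2],
    [-0.06, -0.97, -0.4],
    [-0.06, -0.97, -0.4],
    [-0.06, -0.97, -0.4],
    [-0.06, -0.97, -0.4]
  ],
  "rotation": [
    [0, 0, 0],
    [0, 0, 0],
    [0, 0, 0],
    [0, 0, 0],
    [0, 0, 0]
  ]
}}

```text
clock: 20.2
tcp_pos: [0.4946, -0.2677, 0.1202]
eef_rot: [180.0, -0.0, 172.2]
wrist_force: [0.3, 1.0, -0.3]
opening: 0.0469
grip_force: 0.0
```

Run:
```python
from plant import sensors, grab_frame
from h import *
s=sensors.read_state();print(s["clock"],s["tcp_pos"],s["eef_rot"],s["opening"])
f=grab_frame("wrist");np.savez("/tmp/w7.npz",**f)
X=cloud(f);z=X[...,2];R=(abs(X[...,1]+.27)<.05)&(abs(X[...,0]-.49)<.06);R[290:]=0
ck=np.median(z[R&(z<.012)]);print(ck)
for n,lo,hi,h in(("foot",.012,.021,.0202),("cleat",.026,.034,.0342)):print(n,quad(f,R&(z-ck>lo)&(z-ck<hi),h))
cv2.imwrite("pics/w7.png",f["color"][:,:,::-1])
f=grab_frame("top");np.savez("/tmp/t7.npz",**f);X=cloud(f);z=X[...,2]
for n,lo,hi,y,h in(("wide",.040,.052,.115,.046),("nar",.036,.047,.275,.041)):
  print(n,quad(f,(z>lo)&(z<hi)&(abs(X[...,1]-y)<.05)&(abs(X[...,0]-.525)<.12),h))
```

```text
20.2 [ 0.49458337 -0.26770334  0.12023712] [ 1.79978871e+02 -2.30298963e-03  1.72178402e+02] 0.046889955661469224
0.005708101574933372
foot [484.0, -269.4, 49.2, 35.0, -7.8]
cleat [512.0, -273.1, 34.4, 15.4, 82.2]
wide [519.2, 115.1, 183.5, 53.9, -2.5]
nar [525.3, 275.1, 152.6, 29.9, -2.6]
```

View pics/w7.png

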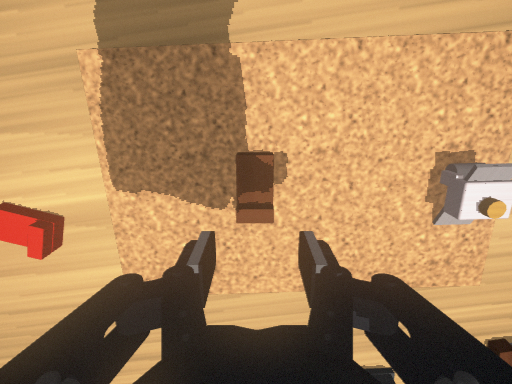

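The dark block at (255,188) lies between the fingers, cleat toward +x. I'll grip it 8 mm toward the cleat from the foot centre (490,-270.2).

Emit:
{"name": "servo_tool", "arguments": {
  "offset": [
    [0.04, -0.04, -0.4],
    [0.04, -0.04, -0.8],
    [0.04, -0.04, -1],
    [0.04, -0.04, -1],
    [0.04, -0.04, -1]
  ],
  "rotation": [
    [0, 0, 0],
    [0, 0, 0],
    [0, 0, 0],
    [0, 0, 0],
    [0, 0, 0]
  ]
}}

```text
clock: 20.72
tcp_pos: [0.4979, -0.2707, 0.0406]
eef_rot: [180.0, -0.0, 172.3]
wrist_force: [0.6, 0.5, 0.2]
opening: 0.0465
grip_force: 0.0
```

Emit:
{"name": "servo_tool", "arguments": {
  "offset": [
    [0, 0, -0.2],
    [0, 0, -0.35],
    [0, 0, -0.4],
    [0, 0, -0.4],
    [0, 0, -0.4],
    [0, 0, -0.4]
  ],
  "rotation": [
    [0, 0, 0],
    [0, 0, 0],
    [0, 0, 0],
    [0, 0, 0],
    [0, 0, 0],
    [0, 0, 0]
  ]
}}

```text
clock: 21.22
tcp_pos: [0.4979, -0.2717, 0.0089]
eef_rot: [-180.0, 0.0, 172.2]
wrist_force: [0.6, -0.1, 0.1]
opening: 0.047
grip_force: 0.0
```

Emit:
{"name": "servo_tool", "arguments": {
  "offset": [
    [0, 0.006, -0.014],
    [0, 0.006, -0.014],
    [0, 0.006, -0.014],
    [0, 0.006, -0.014],
    [0, 0.006, -0.014],
    [0, 0.006, -0.014],
    [0, 0.006, -0.014],
    [0, 0.006, -0.014]
  ],
  "rotation": [
    [0, 0, 0],
    [0, 0, 0],
    [0, 0, 0],
    [0, 0, 0],
    [0, 0, 0],
    [0, 0, 0],
    [0, 0, 0],
    [0, 0, 0]
  ],
  "fingers": 0.6,
  "force": 30
}}

```text
clock: 21.88
tcp_pos: [0.4979, -0.2711, 0.0077]
eef_rot: [-180.0, 0.1, 172.2]
wrist_force: [0.4, 0.5, 6.4]
opening: 0.0332
grip_force: 29.7
```

Emit:
{"name": "servo_tool", "arguments": {
  "offset": [
    [0, 0, 0],
    [0, 0, 0],
    [0, 0, 0.03],
    [0, 0, 0.1],
    [0, 0, 0.4],
    [0, 0, 0.8],
    [0, 0, 0.9],
    [0, 0, 0.9]
  ],
  "rotation": [
    [0, 0, 0],
    [0, 0, 0],
    [0, 0, 0],
    [0, 0, 0],
    [0, 0, 0],
    [0, 0, 0],
    [0, 0, 0],
    [0, 0, 0]
  ]
}}

```text
clock: 22.55
tcp_pos: [0.4986, -0.2716, 0.0817]
eef_rot: [-179.9, 0.2, 172.2]
wrist_force: [-0.3, -0.3, -0.8]
opening: 0.0333
grip_force: 30.2
```

Emit:
{"name": "servo_tool", "arguments": {
  "offset": [
    [0.02, 0.3, 0.2],
    [0.05, 0.65, 0.4],
    [0.07, 0.97, 0.4]
  ],
  "rotation": [
    [0, 0, 0],
    [0, 0, 0],
    [0, 0, 0]
  ]
}}

```text
clock: 22.8
tcp_pos: [0.5037, -0.1926, 0.1127]
eef_rot: [-180.0, 0.1, 172.1]
wrist_force: [1.1, 0.9, 0.9]
opening: 0.033
grip_force: 30.3
```

Emit:
{"name": "servo_tool", "arguments": {
  "offset": [
    [0.02, 0.32, 0],
    [0.05, 0.65, 0],
    [0.07, 0.97, 0]
  ],
  "rotation": [
    [0, 0, 0],
    [0, 0, 0],
    [0, 0, 0]
  ]
}}

```text
clock: 23.05
tcp_pos: [0.5086, -0.1145, 0.1106]
eef_rot: [-180.0, -0.0, 172.2]
wrist_force: [-0.3, 0.6, -0.5]
opening: 0.0333
grip_force: 30.3
```

Emit:
{"name": "servo_tool", "arguments": {
  "offset": [
    [0.02, 0.32, 0],
    [0.05, 0.65, 0],
    [0.07, 0.97, 0]
  ],
  "rotation": [
    [0, 0, 0],
    [0, 0, 0],
    [0, 0, 0]
  ]
}}

```text
clock: 23.3
tcp_pos: [0.5141, -0.0369, 0.1105]
eef_rot: [-180.0, -0.0, 172.2]
wrist_force: [1.0, 0.4, -0.3]
opening: 0.0332
grip_force: 30.3
```

Emit:
{"name": "servo_tool", "arguments": {
  "offset": [
    [0.02, 0.32, 0],
    [0.05, 0.65, 0],
    [0.07, 0.97, 0]
  ],
  "rotation": [
    [0, 0, 0.02],
    [0, 0, 0.04],
    [0, 0, 0.059]
  ]
}}

```text
clock: 23.55
tcp_pos: [0.5197, 0.0408, 0.1105]
eef_rot: [-180.0, -0.0, 177.6]
wrist_force: [0.8, 0.1, 0.3]
opening: 0.0332
grip_force: 30.3
```

Emit:
{"name": "servo_tool", "arguments": {
  "offset": [
    [0.02, 0.32, 0],
    [0.05, 0.65, 0],
    [0.07, 0.97, 0]
  ],
  "rotation": [
    [0, 0, 0],
    [0, 0, 0],
    [0, 0, 0]
  ]
}}

```text
clock: 23.8
tcp_pos: [0.5253, 0.1183, 0.1105]
eef_rot: [-180.0, -0.0, 177.5]
wrist_force: [0.5, -0.1, -0.0]
opening: 0.0331
grip_force: 30.3
```

Emit:
{"name": "servo_tool", "arguments": {
  "offset": [
    [0.02, 0.32, 0],
    [0.05, 0.65, 0],
    [0.08, 0.97, 0],
    [0.08, 0.97, 0],
    [0.08, 0.97, 0],
    [0.08, 0.97, 0]
  ],
  "rotation": [
    [0, 0, 0],
    [0, 0, 0],
    [0, 0, 0],
    [0, 0, 0],
    [0, 0, 0],
    [0, 0, 0]
  ]
}}

```text
clock: 24.3
tcp_pos: [0.5318, 0.1938, 0.1106]
eef_rot: [-179.9, -0.0, 177.5]
wrist_force: [0.7, -1.3, -0.2]
opening: 0.0331
grip_force: 30.3
```

Run:
```python
from plant import sensors, grab_frame
from h import *
s=sensors.read_state();t=s["tcp_pos"];print(s["clock"],t,s["eef_rot"],s["opening"])
f=grab_frame("wrist");np.savez("/tmp/w8.npz",**f)
X=cloud(f);z=X[...,2]
v,u=np.nonzero((abs(z-t[2]-.0125-.001)<.004)&(abs(X[...,1]-t[1])<.03)&(np.indices(z.shape)[0]<300))
P=plane_pts(f,np.c_[u,v],t[2]+.0125)*1000
print("foot end x",P[:,0].min(),"y",P[P[:,0]<P[:,0].min()+15][:,1].min(),P[P[:,0]<P[:,0].min()+15][:,1].max())
for n,lo,hi,y,h in(("wide",.042,.052,.115,.046),("nar",.037,.047,.275,.041)):
  m=(z>lo)&(z<hi)&(abs(X[...,1]-y)<.05)&(abs(X[...,0]-.525)<.12);m[290:]=0;print(n,quad(f,m,h))
cv2.imwrite("pics/w8.png",f["color"][:,:,::-1])
```

```text
24.3 [0.53176646 0.19375617 0.1105867 ] [-1.79938019e+02 -3.43338832e-02  1.77485622e+02] 0.03308542466511122
foot end x 492.10380774825376 y 177.08902212993647 211.46500067676843
wide [514.8, 114.2, 166.0, 52.4, -2.6]
nar [527.8, 273.2, 150.4, 28.6, -2.6]
```

View pics/w8.png

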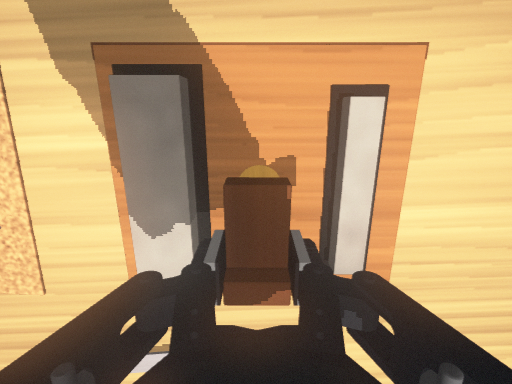

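The block's rear end puts its centre about 8.7 mm behind the TCP, so the correction is +1.5 mm in x and +1 mm in y. Lowering onto the disc (visible at (259,170)).

Emit:
{"name": "servo_tool", "arguments": {
  "offset": [
    [0.019, 0.012, -0.35],
    [0.019, 0.012, -0.7],
    [0.019, 0.012, -0.96],
    [0.019, 0.012, -0.96],
    [0.019, 0.012, -0.96]
  ],
  "rotation": [
    [0, 0, 0],
    [0, 0, 0],
    [0, 0, 0],
    [0, 0, 0],
    [0, 0, 0]
  ]
}}

```text
clock: 24.77
tcp_pos: [0.5333, 0.1946, 0.0341]
eef_rot: [-179.9, -0.1, 177.4]
wrist_force: [-0.1, 0.6, 0.5]
opening: 0.0332
grip_force: 30.3
```

Emit:
{"name": "servo_tool", "arguments": {
  "offset": [
    [0, 0, -0.05],
    [0, 0, -0.1],
    [0, 0, -0.1],
    [0, 0, -0.1],
    [0, 0, -0.1]
  ],
  "rotation": [
    [0, 0, 0],
    [0, 0, 0],
    [0, 0, 0],
    [0, 0, 0],
    [0, 0, 0]
  ]
}}

```text
clock: 25.18
tcp_pos: [0.5337, 0.1956, 0.0267]
eef_rot: [180.0, 0.0, 177.5]
wrist_force: [-0.4, -0.2, -1.0]
opening: 0.0334
grip_force: 30.3
```

Emit:
{"name": "servo_tool", "arguments": {
  "offset": [
    [-0.004, -0.012, -0.03],
    [-0.004, -0.012, -0.053],
    [-0.004, -0.012, -0.053],
    [-0.004, -0.012, -0.053]
  ],
  "rotation": [
    [0, 0, 0],
    [0, 0, 0],
    [0, 0, 0],
    [0, 0, 0]
  ]
}}

```text
clock: 25.52
tcp_pos: [0.5331, 0.1945, 0.0219]
eef_rot: [-180.0, -0.0, 177.5]
wrist_force: [-0.1, -0.8, -1.6]
opening: 0.0326
grip_force: 30.3
```

Emit:
{"name": "servo_tool", "arguments": {
  "offset": [
    [0, 0, -0.007],
    [0, 0, -0.014],
    [0, 0, -0.014],
    [0, 0, -0.014]
  ],
  "rotation": [
    [0, 0, 0],
    [0, 0, 0],
    [0, 0, 0],
    [0, 0, 0]
  ]
}}

```text
clock: 25.85
tcp_pos: [0.5332, 0.1946, 0.0216]
eef_rot: [180.0, 0.0, 177.5]
wrist_force: [-4.8, -1.7, 16.4]
opening: 0.0335
grip_force: 32.2
```

Emit:
{"name": "servo_tool", "arguments": {
  "offset": [
    [0, 0, 0],
    [0, 0, 0],
    [0, 0, 0],
    [0, 0, 0],
    [0, 0, 0.1],
    [0, 0, 0.4],
    [0, 0, 0.8],
    [0, 0, 1]
  ],
  "rotation": [
    [0, 0, 0],
    [0, 0, 0],
    [0, 0, 0],
    [0, 0, 0],
    [0, 0, 0],
    [0, 0, 0],
    [0, 0, 0],
    [0, 0, 0]
  ],
  "fingers": -0.1
}}

```text
clock: 26.52
tcp_pos: [0.5338, 0.1947, 0.1041]
eef_rot: [180.0, 0.1, 177.5]
wrist_force: [0.6, -1.0, 0.7]
opening: 0.0468
grip_force: 0.0
```

Emit:
{"name": "servo_tool", "arguments": {
  "offset": [
    [-0.03, -0.4, 0.3],
    [-0.05, -0.84, 0.6],
    [-0.05, -0.84, 0.6]
  ],
  "rotation": [
    [0, 0, 0],
    [0, 0, 0],
    [0, 0, 0]
  ],
  "fingers": -0.6
}}

```text
clock: 26.77
tcp_pos: [0.5306, 0.1211, 0.1532]
eef_rot: [-179.9, 0.3, 177.2]
wrist_force: [0.4, -1.2, 0.4]
opening: 0.068
grip_force: 0.0
```

Emit:
{"name": "servo_tool", "arguments": {
  "offset": [
    [-0.03, -0.42, 0],
    [-0.05, -0.84, 0],
    [-0.05, -0.84, 0]
  ],
  "rotation": [
    [0, 0, -0.02],
    [0, 0, -0.042],
    [0, 0, -0.042]
  ]
}}

```text
clock: 27.02
tcp_pos: [0.525, 0.0536, 0.1496]
eef_rot: [-179.8, 0.0, 173.2]
wrist_force: [-0.3, -2.0, -0.2]
opening: 0.0686
grip_force: 0.0
```

Emit:
{"name": "servo_tool", "arguments": {
  "offset": [
    [-0.03, -0.42, 0],
    [-0.05, -0.84, 0],
    [-0.05, -0.84, 0]
  ],
  "rotation": [
    [0, 0, 0],
    [0, 0, 0],
    [0, 0, 0]
  ]
}}

```text
clock: 27.27
tcp_pos: [0.5207, -0.0136, 0.1494]
eef_rot: [-179.8, 0.0, 173.3]
wrist_force: [0.1, -2.5, -0.5]
opening: 0.0683
grip_force: 0.0
```

Emit:
{"name": "servo_tool", "arguments": {
  "offset": [
    [-0.03, -0.42, 0],
    [-0.05, -0.84, 0],
    [-0.05, -0.84, 0],
    [-0.05, -0.84, 0],
    [-0.05, -0.84, 0]
  ],
  "rotation": [
    [0, 0, 0],
    [0, 0, 0],
    [0, 0, 0],
    [0, 0, 0],
    [0, 0, 0]
  ]
}}

```text
clock: 27.68
tcp_pos: [0.5173, -0.0736, 0.1491]
eef_rot: [180.0, 0.0, 173.7]
wrist_force: [0.3, 1.2, -0.4]
opening: 0.0686
grip_force: 0.0
```

Run:
```python
from plant import sensors, grab_frame
from h import *
s=sensors.read_state();t=s["tcp_pos"];print(s["clock"],t,s["eef_rot"],s["opening"])
f=grab_frame("wrist");np.savez("/tmp/w9.npz",**f)
X=cloud(f);z=X[...,2];v,u=np.indices(z.shape)
R=(abs(X[...,1]+.075)<.06)&(abs(X[...,0]-.52)<.07)&(v<290)
ck=np.median(z[R&(z<.012)]);print(ck)
for n,lo,hi,h in(("jaw",.0355,.042,.0432),("screw",.044,.053,.0532),("blade front",.004,.012,.012)):
  try:print(n,quad(f,R&(z-ck>lo)&(z-ck<hi),h))
  except Exception as e:print(n,e)
vv,uu=np.nonzero(R&(z-ck>.03));print("px box",uu.min(),uu.max(),vv.min(),vv.max())
y0,y1,x0,x1=vv.min()-25,vv.max()+35,uu.min()-25,uu.max()+25
c=f["color"][y0:y1,x0:x1,::-1];cv2.imwrite("pics/w9.png",cv2.resize(c,None,fx=4,fy=4,interpolation=cv2.INTER_CUBIC));print(x0,y0,c.shape)
```

```text
27.6833 [ 0.51726231 -0.0736067   0.14910348] [1.79981668e+02 5.21994305e-03 1.73729752e+02] 0.06856837806601018
0.005580556337849485
jaw [521.8, -75.3, 44.6, 34.0, 83.7]
screw [525.6, -76.1, 16.6, 15.7, -6.3]
blade front [554.1, -79.4, 36.2, 7.1, 83.7]
px box 81 424 162 289
56 137 (187, 393, 3)
```

View pics/w9.png

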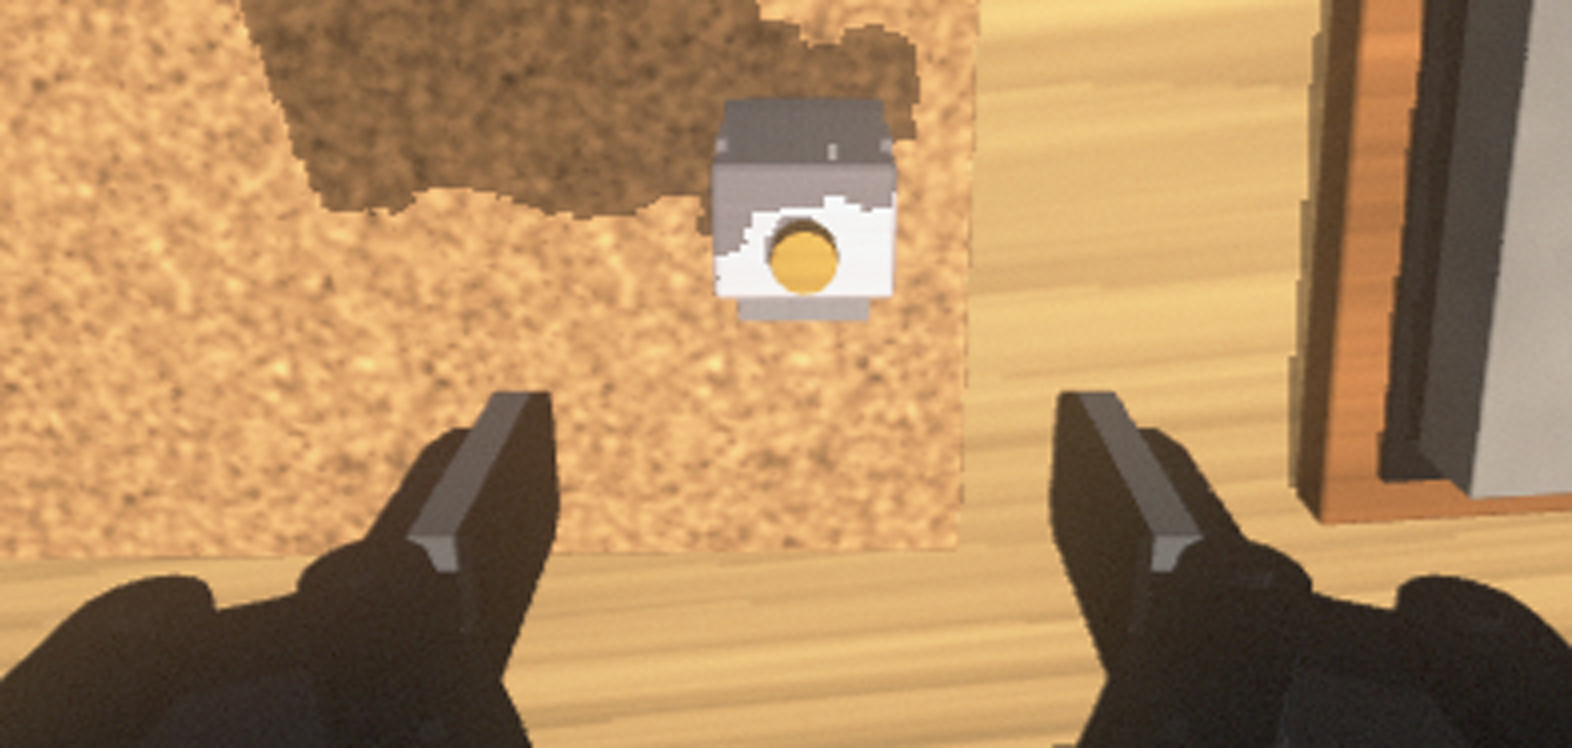

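The jaw measures 44.6 x 34, as described, at (521.8,-75.3) with yaw −6.3°, blade edge toward +x. Going down on it.

Emit:
{"name": "servo_tool", "arguments": {
  "offset": [
    [0.057, -0.02, -0.4],
    [0.057, -0.02, -0.8],
    [0.057, -0.02, -1],
    [0.057, -0.02, -1]
  ],
  "rotation": [
    [0, 0, 0],
    [0, 0, 0],
    [0, 0, 0],
    [0, 0, 0]
  ]
}}

```text
clock: 28.07
tcp_pos: [0.5205, -0.0744, 0.0662]
eef_rot: [180.0, -0.3, 173.8]
wrist_force: [-0.4, 0.4, 0.3]
opening: 0.068
grip_force: 0.0
```

Emit:
{"name": "servo_tool", "arguments": {
  "offset": [
    [0, 0, -0.25],
    [0, 0, -0.5],
    [0, 0, -0.65],
    [0, 0, -0.7],
    [0, 0, -0.7],
    [0, 0, -0.7]
  ],
  "rotation": [
    [0, 0, 0],
    [0, 0, 0],
    [0, 0, 0],
    [0, 0, 0],
    [0, 0, 0],
    [0, 0, 0]
  ]
}}

```text
clock: 28.57
tcp_pos: [0.5222, -0.0757, 0.0138]
eef_rot: [-180.0, 0.0, 173.7]
wrist_force: [0.3, -1.0, 0.1]
opening: 0.0684
grip_force: 0.0
```

Emit:
{"name": "servo_tool", "arguments": {
  "offset": [
    [-0.004, 0.004, -0.03],
    [-0.004, 0.004, -0.03],
    [-0.004, 0.004, -0.03],
    [-0.004, 0.004, -0.03],
    [-0.004, 0.004, -0.03],
    [-0.004, 0.004, -0.03],
    [-0.004, 0.004, -0.03],
    [-0.004, 0.004, -0.03]
  ],
  "rotation": [
    [0, 0, 0],
    [0, 0, 0],
    [0, 0, 0],
    [0, 0, 0],
    [0, 0, 0],
    [0, 0, 0],
    [0, 0, 0],
    [0, 0, 0]
  ],
  "fingers": 0.5,
  "force": 40
}}

```text
clock: 29.23
tcp_pos: [0.5217, -0.0756, 0.0111]
eef_rot: [-180.0, 0.0, 173.7]
wrist_force: [-0.5, 0.0, 5.5]
opening: 0.0437
grip_force: 39.9
```

Emit:
{"name": "servo_tool", "arguments": {
  "offset": [
    [0, 0, 0],
    [0, 0, 0],
    [0, 0, 0.03],
    [0, 0, 0.1],
    [0, 0, 0.4],
    [0, 0, 0.8],
    [0, 0, 1],
    [0, 0, 1]
  ],
  "rotation": [
    [0, 0, 0],
    [0, 0, 0],
    [0, 0, 0],
    [0, 0, 0],
    [0, 0, 0],
    [0, 0, 0],
    [0, 0, 0],
    [0, 0, 0]
  ]
}}

```text
clock: 29.9
tcp_pos: [0.5227, -0.0757, 0.094]
eef_rot: [-180.0, 0.3, 173.7]
wrist_force: [-0.0, -0.1, -1.8]
opening: 0.0433
grip_force: 41.8
```

Emit:
{"name": "servo_tool", "arguments": {
  "offset": [
    [0, 0.26, 0.12],
    [0, 0.53, 0.3],
    [0, 0.79, 0.3]
  ],
  "rotation": [
    [0, 0, 0.02],
    [0, 0, 0.042],
    [0, 0, 0.042]
  ]
}}

```text
clock: 30.15
tcp_pos: [0.5218, -0.0116, 0.116]
eef_rot: [180.0, 0.1, 177.6]
wrist_force: [0.6, 0.7, -1.4]
opening: 0.0436
grip_force: 41.8
```

Emit:
{"name": "servo_tool", "arguments": {
  "offset": [
    [0, 0.26, 0],
    [0, 0.53, 0],
    [0, 0.79, 0]
  ],
  "rotation": [
    [0, 0, 0],
    [0, 0, 0],
    [0, 0, 0]
  ]
}}

```text
clock: 30.4
tcp_pos: [0.521, 0.052, 0.1141]
eef_rot: [-180.0, -0.0, 177.5]
wrist_force: [0.4, 0.3, -2.5]
opening: 0.0436
grip_force: 41.9
```

Emit:
{"name": "servo_tool", "arguments": {
  "offset": [
    [0, 0.26, 0],
    [0, 0.53, 0],
    [0, 0.79, 0],
    [0, 0.79, 0],
    [0, 0.79, 0],
    [0, 0.79, 0]
  ],
  "rotation": [
    [0, 0, 0],
    [0, 0, 0],
    [0, 0, 0],
    [0, 0, 0],
    [0, 0, 0],
    [0, 0, 0]
  ]
}}

```text
clock: 30.9
tcp_pos: [0.5212, 0.1134, 0.1142]
eef_rot: [-180.0, -0.0, 177.5]
wrist_force: [0.0, -0.8, -1.9]
opening: 0.0433
grip_force: 41.8
```

Run:
```python
from plant import sensors, grab_frame
from h import *
s=sensors.read_state();t=s["tcp_pos"];print(s["clock"],t,s["eef_rot"],s["opening"])
f=grab_frame("wrist");np.savez("/tmp/w10.npz",**f)
X=cloud(f);z=X[...,2];v,u=np.indices(z.shape)
m=(abs(z-.0475)<.004)&(v<290)&(abs(X[...,1]-.115)<.04)
v,u=np.nonzero(m);P=plane_pts(f,np.c_[u,v],.046)*1000
a=np.radians(2.5);R=np.array([[np.cos(a),-np.sin(a)],[np.sin(a),np.cos(a)]]) # into board axes
Q=(P-[521.4,114.7])@R.T
print("stone rel: x",np.percentile(Q[:,0],[.2,99.8]).round(1));q=Q[(Q[:,0]<-40)&(Q[:,0]>-85)];print("y edges",np.percentile(q[:,1],[.5,99.5]).round(1))
cv2.imwrite("pics/w10.png",f["color"][:,:,::-1])
```

```text
30.9 [0.52124291 0.113363   0.11416638] [-1.79954440e+02 -2.92175021e-02  1.77482351e+02] 0.0433253920813289
stone rel: x [-89.2   3.9]
y edges [-25.9  23.7]
```

View pics/w10.png

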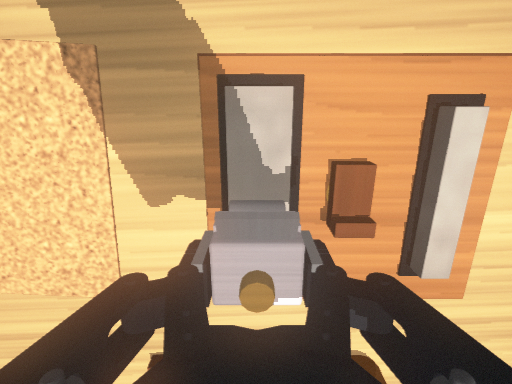

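The stone below runs from 89 mm behind to about ±25 across, centred near (521.7,113.7), and the guide is above it. Lowering.

Emit:
{"name": "servo_tool", "arguments": {
  "offset": [
    [0.004, 0.004, -0.25],
    [0.004, 0.004, -0.5],
    [0.004, 0.004, -0.65],
    [0.004, 0.004, -0.65],
    [0.004, 0.004, -0.65]
  ],
  "rotation": [
    [0, 0, 0],
    [0, 0, 0],
    [0, 0, 0],
    [0, 0, 0],
    [0, 0, 0]
  ]
}}

```text
clock: 31.37
tcp_pos: [0.5216, 0.1136, 0.0624]
eef_rot: [-180.0, -0.0, 177.4]
wrist_force: [0.1, -0.7, -2.2]
opening: 0.0432
grip_force: 41.7
```

Emit:
{"name": "servo_tool", "arguments": {
  "offset": [
    [0, 0, -0.04],
    [0, 0, -0.08],
    [0, 0, -0.08],
    [0, 0, -0.08],
    [0, 0, -0.08]
  ],
  "rotation": [
    [0, 0, 0],
    [0, 0, 0],
    [0, 0, 0],
    [0, 0, 0],
    [0, 0, 0]
  ]
}}

```text
clock: 31.78
tcp_pos: [0.5219, 0.1144, 0.0564]
eef_rot: [180.0, 0.0, 177.5]
wrist_force: [0.3, 0.2, -1.8]
opening: 0.0437
grip_force: 41.8
```

Emit:
{"name": "servo_tool", "arguments": {
  "offset": [
    [-0.002, -0.008, -0.015],
    [-0.002, -0.008, -0.03],
    [-0.002, -0.008, -0.03],
    [-0.002, -0.008, -0.03]
  ],
  "rotation": [
    [0, 0, 0],
    [0, 0, 0],
    [0, 0, 0],
    [0, 0, 0]
  ]
}}

```text
clock: 32.12
tcp_pos: [0.5215, 0.1137, 0.0536]
eef_rot: [-180.0, -0.0, 177.5]
wrist_force: [0.0, -0.2, -1.6]
opening: 0.0433
grip_force: 41.8
```

Emit:
{"name": "servo_tool", "arguments": {
  "offset": [
    [0, 0, -0.007],
    [0, 0, -0.012],
    [0, 0, -0.012],
    [0, 0, -0.012]
  ],
  "rotation": [
    [0, 0, 0],
    [0, 0, 0],
    [0, 0, 0],
    [0, 0, 0]
  ]
}}

```text
clock: 32.45
tcp_pos: [0.5216, 0.1138, 0.0531]
eef_rot: [-180.0, 0.0, 177.5]
wrist_force: [-2.7, 0.7, 6.8]
opening: 0.0432
grip_force: 43.2
```

Contact; releasing, then rising and pulling back for a check.

Emit:
{"name": "servo_tool", "arguments": {
  "offset": [
    [0, 0, 0],
    [0, 0, 0],
    [0, 0, 0],
    [0, 0, 0],
    [0, 0, 0.05],
    [0, 0, 0.3],
    [0, 0, 0.7],
    [0, 0, 1]
  ],
  "rotation": [
    [0, 0, 0],
    [0, 0, 0],
    [0, 0, 0],
    [0, 0, 0],
    [0, 0, 0],
    [0, 0, 0],
    [0, 0, 0],
    [0, 0, 0]
  ],
  "fingers": -0.5
}}

```text
clock: 33.12
tcp_pos: [0.5215, 0.1137, 0.1345]
eef_rot: [-180.0, 0.0, 177.5]
wrist_force: [0.4, -0.9, 0.8]
opening: 0.0642
grip_force: 0.0
```

Emit:
{"name": "servo_tool", "arguments": {
  "offset": [
    [0, 0, 0.4],
    [-0.1, 0.3, 0.8],
    [-0.2, 0.5, 1],
    [-0.3, 0.8, 1],
    [-0.3, 0.8, 1],
    [-0.3, 0.8, 1],
    [-0.3, 0.8, 1]
  ],
  "rotation": [
    [0, 0, 0],
    [0, 0, 0],
    [0, 0, 0],
    [0, 0, 0],
    [0, 0, 0],
    [0, 0, 0],
    [0, 0, 0]
  ]
}}

```text
clock: 33.7
tcp_pos: [0.4976, 0.1772, 0.2127]
eef_rot: [-180.0, -0.0, 177.5]
wrist_force: [-0.3, -0.4, -0.7]
opening: 0.0639
grip_force: 0.0
```

Run:
```python
from plant import sensors, grab_frame
from h import *
s=sensors.read_state();t=s["tcp_pos"];print(s["clock"],t,s["eef_rot"],s["opening"])
f=grab_frame("wrist");np.savez("/tmp/w11.npz",**f)
X=cloud(f);z=X[...,2];v,u=np.indices(z.shape);hsv=cv2.cvtColor(f["color"],cv2.COLOR_RGB2HSV)
T=lambda n,x,y,dx,dy,zt,h,b=.004:print(n,quad(f,(v<300)&(abs(X[...,0]-x)<dx)&(abs(X[...,1]-y)<dy)&(abs(z-zt-.0015)<b),h))
T("wide",.521,.115,.1,.04,.046,.046)
T("jaw",.521,.114,.05,.04,.085,.085)
T("edge",.56,.114,.03,.04,.053,.053,.003)
T("narrow",.528,.275,.1,.04,.041,.041)
T("foot",.524,.195,.05,.03,.034,.034)
T("cleat",.545,.195,.03,.03,.048,.048)
d=(hsv[...,2]<110)&(hsv[...,1]<140)&(z<.03)
for n,x,y,w in(("mw",.521,.115,.04),("mn",.528,.275,.028)):print(n,quad(f,d&(v<300)&(abs(X[...,0]-x)<.105)&(abs(X[...,1]-y)<w),.021))
cv2.imwrite("pics/w11.png",f["color"][:,:,::-1])
```

```text
33.7 [0.4976082  0.17723729 0.21266084] [-1.79962575e+02 -8.49696605e-03  1.77492557e+02] 0.06392629084949158
wide [521.9, 113.4, 181.4, 51.7, -2.6]
jaw [514.8, 113.1, 49.7, 45.4, -2.5]
edge [556.8, 123.4, 11.0, 5.2, 87.5]
narrow [523.8, 273.5, 142.4, 28.2, -2.6]
foot [518.4, 194.5, 48.4, 34.3, -2.4]
cleat [547.7, 192.4, 35.2, 15.5, 87.5]
mw [521.3, 115.5, 201.5, 71.2, -2.0]
mn [516.5, 274.6, 146.1, 46.9, -3.3]
```

View pics/w11.png

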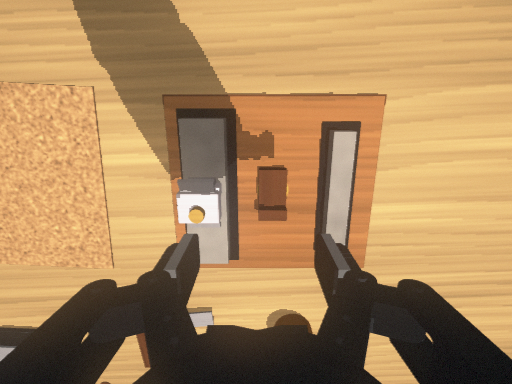

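The final view shows the wide stone at (205,185) with the guide upright on its middle at (197,205). The block is on the disc at (272,193) and the narrow stone on its mat at (340,185). Everything measures within about 1–1.5 mm and 0.2° of its place, and the jar and square are undisturbed. Handing in.

```bash
python3 -c "
from plant import order
print(order.finish_job())"
```

```text
the job is handed in; nothing more can be done
None
```

The sharpening board is set up as asked and handed in after about 34 s of robot time; in the last check each piece sat within about 1.5 mm of centre and square on its place, and the arm never went near the plane, try square or jar.

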